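# Register a sash profile and pin the drill plate on it

## Robot

A 7-joint arm with a two-finger parallel gripper is mounted at the origin on the work surface. World frame = base frame: x ahead of the robot, y to its left, z up, the work surface at z = 0. Lengths are in m, angles in rad, forces in N, time in s.
With the tool pointing down it reaches from about 0.4 to 0.85 m from the base axis. Payload 10.4 kg.
Tool frame: the origin (TCP) lies where the fingers leave the gripper's body, on its centre line; the fingertips stand 70 mm ahead of it and the grasp point (between the pads) lies r.grip_depth ahead of it (r.grip_depth is the distance from the TCP to the grasp point, in m); z points along the fingers, y is the direction in which the jaws open and shut (so a half turn about z gives the same grasp; the last joint's range is limited). The gripper opens to 87 mm and grips with 3 to 60 N. Pads are 19 mm wide; open, the fingers measure 117 mm over their backs; the gripper's body (75 mm by 190 mm) begins 51 mm behind the grasp point.
Start: joints at [-1.176, 0.332, -0.065, 1.46, 0.022, 1.35, -0.088], TCP at [0.254, 0.571, 0.292] pointing down, gripper open.
Joint ranges: [-2.6, 2.6], [-0.5, 2.12], [-1.47, 1.34], [0.16, 2.42], [-1.27, 4.41], [0.06, 2.06], [-2.6, 2.6]. Speed limits (rad/s): [2.22, 2.22, 2.79, 2.79, 3.14, 3.14, 3.14].

## Interface

Orientations are given as a unit quaternion [x, y, z, w].
In Python, from bench import monitor, viewer, workorder, nets, r gives the robot as it stands.
- The arm moves only by the tool drive_tool, never from a script. Its argument "plan" is a list of rows, each an object of numbers: "rx", "ry", "rz": the turn, a rotation vector about the tool's x, y, z in units of 360 degrees (1.0 is 360 degrees); "x", "y", "z": the shift along the tool's x, y, z in units of 1000 mm (1.0 is 1000 mm); "fingers": the opening, from 0 (shut) to 1 (fully open). In form: [{"rx": .., "ry": .., "rz": .., "x": .., "y": .., "z": .., "fingers": ..}, ...]. A call has 1 to 12 rows; each row is the pose to reach, as a shift and turn from the pose commanded when the call began, along the tool's axes at that moment, turning the shorter way round; what a row does not reach only later rows make up. A row lasts 1/8 s, in which the tool goes at most 62.5 mm and 10.7 degrees, less where a joint would pass 70% of its speed; a pose out of reach is approached as far as the arm can. A call with a number of a shift or a turn outside -1 to 1 is refused whole. A call with a gripper value outside its range is refused whole. The fingers move at their own pace and stop on an object; "squeeze" is the grip in N (left out, the last holds). Time passes only in rows, so rows that repeat a pose let the fingers close. It gives the time, the measured TCP pose, the force and the opening at its end, in the units of the state.
- monitor.read_state(): the state, without advancing time (a new reading comes with each control period).
- viewer.camera(name): name is "scene" or "top" or "wrist"; returns a dict with "color" (420x560x3 uint8, red, green, blue), "depth" (420x560 float32, m along the optical axis (not along the pixel's ray), 0 where there is no reading), "camera_matrix" (3x3 intrinsics, pixels), "xyz" and "rotation" of the camera in the world. Camera axes: x right, y down, z forward; pixel columns grow to the right and rows downward; lengths in m; the calibration is good to about 2 mm. The wrist camera is an equidistant fisheye: a pixel r from the principal point sees the ray r / f radians off the axis. A picture is of the moment at which its call begins.
- workorder.close_job(): hands the job in, once; it reports no verdict.
Trained networks look in the newest picture that a camera, given by its name, has taken for a name from the list of things; names that differ only in an ending like _2 or _b are one class to them, and where a whole thing is asked for, a point or a joint stands for the part that bears it (a point fixed in the world has none). Each returns a list of dicts, best first, with "confidence" (0 to 1); they miss things now and then, are a little off and sometimes report something else, mostly with a low value. They report only what shows in the picture. A call takes as long as a camera call. They do not tell look-alikes from the thing itself.
- nets.find_in(label, camera): "centre" ([x, y, z] in m, in world coordinates, good to about 4 mm: the middle of the surface that is visible of it).
- nets.regions_of(label, camera): "region" (420x560 bool, what is visible of it).
The state is a dict: "time": time; "joint_positions": joint angles; "joint_vel": joint speeds; "joint_torque": joint torques, N m; "ee_pos": TCP position; "eef_rot": TCP orientation; "ft_force": force on the tool from outside, world axes, zero at the start; "torque": the same for the moment, N m; "width": finger opening in m.
Only numpy, scipy, OpenCV 4.12 (cv2) and the standard library are available. Lean on these libraries where they do the work, as an engineer would, in place of code of your own. Each camera call takes 0.05 s, during which the arm holds its last target.

## Task

On the drilling fixture, push the short white sash profile snug against both the long fence and the stop screw at its end. Then pick up the drill plate, ease it about on top of the profile until its hidden bores drop over the fence's two locating pins and it lies fully home, flat on the profile, and press it down firmly, with some 15 N. Finish like that, still holding the plate and pressing it down as for drilling; do not let go, and leave the other things on the bench where they are.

Things in the scene. Friction and masses are not known exactly. Their poses are not given: they have to be found in the camera images.
- fixture: Drilling fixture, bolted down, place and yaw (within 0.2) vary. Aluminium base plate 220 (x) by 300 (y), top at z 12; origin under its centre, on the bench. All mm. On it: dark fence bar x 40 to 80, y -110 to 110, top z 49; end-stop block x -14 to 36, y 107 to 137, top z 48. Profile snug against both stops: its origin at x 11, y 10, z 12, axes parallel, its top at z 52.
- fence_face (a point): Middle of the fence face that the profile's long side bears on, towards the robot: at x 40, y 0, z 32 in the fixture frame; the face is 220 long in y.
- stop_face (a point): Centre of the flat face of the end-stop screw's head (18 across): at x 11, y 95, z 32 in the fixture frame, facing its -y. The profile's +y end bears on it.
- pin_round (a point): Tip of the pin for the plate's round bore: upright bullet-nosed steel pin, 12 diameter, standing 13 out of the fence top (lower 7 cylindrical, nose tapering to 5 across). At x 60, y -45, z 62 in the fixture frame: 10 above the snug profile's top. Axes as the fixture's.
- pin_slot (a point): Tip of the second, identical pin, for the plate's slot. At x 60, y 65, z 62 in the fixture frame.
- profile: White timber sash profile offcut, 58 (x) by 170 (y) by 40 high, wood-coloured ends, about 0.24 kg, loose on the base plate, starting 15 to 40 short of each stop and turned up to 0.12. Origin under its centre. Stepped on the robot's side: x -29 to -15 is only 22 high, x -15 to 29 is 40 high. +x side goes to the fence, +y end to the stop screw.
- drill_plate: Drill plate (jig): brown laminate 124 (x) by 150 (y) by 14 thick, about 0.45 kg, on the bench left of the fixture, yaw up to 0.5. Origin under its centre. Steel drill bushes at x 0, y -62 and 62. Steel inlays on top near its +x edge mark the bores below: disc = round bore, oblong = slot. Home on the pins: origin at x 18, y 10, z 52 in the fixture frame, axes parallel; rests on the profile only.
- bore_round (a point): Mouth of the blind round bore in the drill plate's underside: 14 diameter, 11.5 deep, at x 42, y -55, z 0 in the plate's frame. Goes over pin_round.
- bore_slot (a point): Mouth of the blind slot in the drill plate's underside: 14 (x) by 18 (y), 11.5 deep, at x 42, y 55, z 0 in the plate's frame. Goes over pin_slot.
- handle (a point): Middle of the bar of the drill plate's black bow handle, 49 above the plate's underside, over its centre of mass. Bar 14 wide (x), 14 high, 90 long (y), on feet at y -38 and 38, 28 clear of the plate. Axes as the plate's; grasp with the fingers closing along its x.
- cordless_drill: Bystander: cordless drill standing on its battery (115 by 75), 225 high, right of the fixture; origin under its middle.
- screwdriver: Bystander: screwdriver 190 long lying behind the fence.
- tape_measure: Bystander: grey tape measure 68 by 35 by 62 high, just off the fixture's right end; origin under its middle.
- tape_roll: Bystander: roll of masking tape lying flat, 92 across, 38 high, behind the drill plate.
- butt_hinge: Bystander: open steel hinge 74 by 80 by 10 lying in front, between robot and fixture.
- packers: Bystander: stack of thin wooden packers, 48 by 57 by 36 high, behind and left of the fixture.
- spray_bottle: Bystander: spray bottle 72 across, 200 high, far left.
Mind the look-alikes: they are no part of the job. Of the things that look like the drill_plate, the middle-sized one is meant.

How it is judged:
By the outcome, as a careful person would: the job done as asked, in the order asked, and still so for the second after the job is handed in, while the arm keeps its last pose, push and grip.
It also fails if it takes over 67 s, if anything falls off the work surface, if the arm or the gripper's body presses on something with over 40 N, if the wrist force passes 120 N, or if a joint passes its speed limit or range.

## Working session

There is one attempt and no reset: what is moved stays moved. The work goes in short steps, Python scripts to look and compute and a tool call to move; the robot and the scene stay as the last step left them, time stands still between calls to the robot, and variables do not carry over. Pictures are saved under pics/ and viewed, and the job is handed in when it is done.

Besides the shell and the picture viewer there is one more tool, called after "Emit:" by a JSON object that holds its "fn" and its "kwargs". drive_tool: Moves the arm, as the interface text tells. Its arguments: {"type":"object","properties":{"plan":{"type":"array","items":{"type":"object","properties":{"rx":{"type":"number","minimum":-1,"maximum":1},"ry":{"type":"number","minimum":-1,"maximum":1},"rz":{"type":"number","minimum":-1,"maximum":1},"x":{"type":"number","minimum":-1,"maximum":1},"y":{"type":"number","minimum":-1,"maximum":1},"z":{"type":"number","minimum":-1,"maximum":1},"fingers":{"type":"number"}}}},"squeeze":{"type":"number"}},"required":["plan"]}

```bash
ls; mkdir -p pics
cat > h.py <<'E'
import numpy as np, cv2
from bench import monitor, viewer, workorder, nets, r
from scipy.spatial.transform import Rotation as R
def save(c,n):
    cv2.imwrite('pics/'+n,cv2.cvtColor(c['color'],cv2.COLOR_RGB2BGR))
def cloud(c):
    K=c['camera_matrix'];d=c['depth'];v,u=np.mgrid[0:d.shape[0],0:d.shape[1]]
    P=np.stack([(u-K[0,2])/K[0,0]*d,(v-K[1,2])/K[1,1]*d,d],-1)
    Rm=np.array(c['rotation'])
    if Rm.shape!=(3,3): Rm=R.from_quat(Rm).as_matrix()
    return P@Rm.T+np.array(c['xyz'])
E
python3 - <<'E'
from h import *
s=monitor.read_state()
print({k:np.round(v,4) for k,v in s.items()}); print(r.grip_depth)
for n in ['scene','top','wrist']:
    c=viewer.camera(n); save(c,n+'0.png'); np.savez('/tmp/'+n+'0.npz',**c)
    print(n,c['xyz'],c['rotation'],c['camera_matrix'])
E
```

```text
pics
{'time': np.float64(0.0), 'joint_positions': array([-1.1756,  0.3329, -0.0647,  1.4609,  0.0216,  1.3499, -0.0885]), 'joint_vel': array([ 0.0006, -0.0012, -0.0028,  0.0003, -0.0015,  0.0003, -0.0001]), 'joint_torque': array([ 1.00000e-04, -6.23257e+01,  2.49000e-02, -3.89905e+01,
       -6.12000e-02,  3.96000e-02,  1.00000e-04]), 'ee_pos': array([0.2535, 0.571 , 0.2914]), 'eef_rot': array([ 2.074e-01,  9.783e-01, -7.000e-04, -1.000e-04]), 'ft_force': array([ 0.3959, -0.7102, -0.5017]), 'torque': array([ 0.0579, -0.0277, -0.0209]), 'width': np.float64(0.0871)}
0.051
scene [ 0.97400358 -0.6680137   1.01696087] [ 0.89798318  0.26680298 -0.1046367  -0.33390647] [[421.37256993   0.         279.4680745 ]
 [  0.         421.37256993 213.3762073 ]
 [  0.           0.           1.        ]]
top [0.37745361 0.02426655 1.42247203] [-0.7041383   0.70757192 -0.03958629  0.04431878] [[480.76848331   0.         282.22927865]
 [  0.         480.76848331 212.86954347]
 [  0.           0.           1.        ]]
wrist [0.18531356 0.60115168 0.38431581] [0.83014884 0.5401973  0.07497139 0.11584071] [[325.1922621    0.         280.60559503]
 [  0.         325.1922621  208.80001185]
 [  0.           0.           1.        ]]
```

View pics/top0.png

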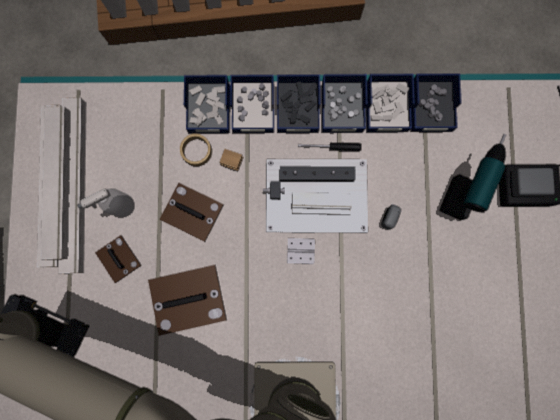

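View pics/scene0.png

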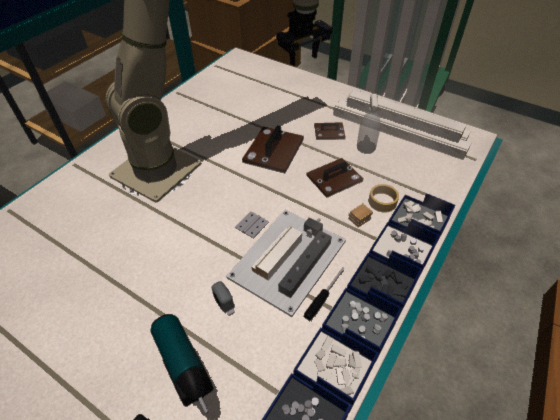

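View pics/wrist0.png

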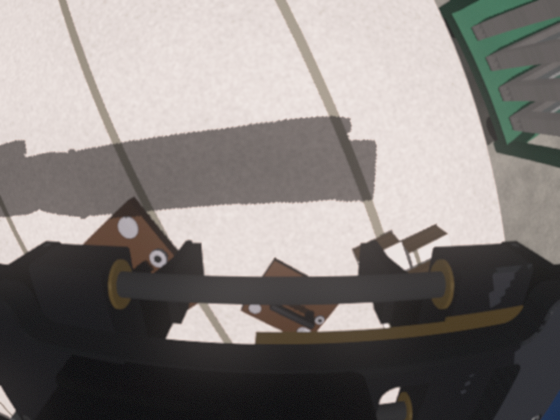

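Three look-alike plates show in the top view: a small one at (118,259), one at (192,211) and a large one at (188,298). I'll measure their sizes, and look at enlarged crops of the plates and the fixture.

```bash
cat > m1.py <<'E'
from h import *
c=dict(np.load('/tmp/top0.npz')); P=cloud(c); col=c['color'].astype(int)
hsv=cv2.cvtColor(c['color'],cv2.COLOR_RGB2HSV)
def pp(u,v): return np.round(P[v,u],4)
for n,(u,v) in dict(small=(110,255),mid=(178,212),large=(170,310),bench=(250,280),fixbase=(275,222)).items(): print(n,pp(u,v))
brown=((col[...,0]-col[...,2])>20)&(col[...,0]<130)&(P[...,2]<0.06)
for n,(x0,y0,x1,y1) in dict(small=(90,230,145,287),mid=(155,178,228,245),large=(145,262,232,338)).items():
    m=np.zeros(brown.shape,bool); m[y0:y1,x0:x1]=brown[y0:y1,x0:x1]
    m&=P[...,2]>0.004
    q=P[m][:,:2].astype(np.float32)
    print(n,m.sum(),cv2.minAreaRect(q*1000),np.median(P[m][:,2]))
img=c['color'][...,::-1]
a=cv2.resize(img[178:245,155:228],None,fx=5.3,fy=5.3,interpolation=cv2.INTER_CUBIC)
cv2.imwrite('pics/mid0.png',a)
a=cv2.resize(img[150:240,258:375],None,fx=6.5,fy=6.5,interpolation=cv2.INTER_CUBIC)
cv2.imwrite('pics/fix0.png',a)
E
python3 m1.py
python3 - <<'E'
from h import *
for cam in ['top','scene']:
  viewer.camera(cam)
  for l in ['fixture','profile','drill_plate','handle','fence_face','stop_face','pin_round','pin_slot','bore_round','bore_slot']:
    try: print(cam,l,[(np.round(d['centre'],4).tolist(),round(d['confidence'],2)) for d in nets.find_in(l,cam)])
    except Exception as e: print(cam,l,e)
E
```

```text
small [0.423  0.5275 0.043 ]
mid [0.5496 0.3411 0.0151]
large [0.2655 0.3567 0.0213]
bench [ 0.3494  0.1289 -0.0015]
fixbase [0.5183 0.0547 0.0168]
small 798 ((414.4249267578125, 517.7484741210938), (108.84942626953125, 89.16951751708984), 34.68924331665039) 0.010799363427159148
mid 1654 ((551.6150512695312, 303.54705810546875), (150.95848083496094, 121.70079803466797), 63.809906005859375) 0.01468485699164146
large 3114 ((294.5552673339844, 312.4396057128906), (162.28500366210938, 201.73712158203125), 12.450188636779785) 0.018973390223585684
top fixture [([0.613, -0.0637, 0.0111], 0.87)]
top profile [([0.5678, -0.0839, 0.0543], 0.66)]
top drill_plate [([0.4145, 0.5137, 0.0082], 0.95), ([0.2967, 0.3058, 0.0222], 0.84), ([0.5415, 0.2996, 0.0189], 0.59)]
top handle [([0.545, 0.2965, 0.0134], 0.8), ([0.2904, 0.3063, 0.0207], 0.68), ([0.5917, -0.4793, 0.203], 0.45)]
top fence_face [([0.6148, -0.0617, 0.0114], 0.56)]
top stop_face [([0.6106, -0.066, 0.0113], 0.57)]
top pin_round [([0.6107, -0.0635, 0.0128], 0.59), ([0.5488, 0.2993, 0.0116], 0.47)]
top pin_slot [([0.6109, -0.0612, 0.0144], 
[... 522 characters left out ...]
82), ([0.4172, 0.5058, 0.0097], 0.75)]
scene handle [([0.4166, 0.5059, 0.0102], 0.76), ([0.6239, -0.0926, 0.0175], 0.67), ([0.3053, 0.2895, 0.0191], 0.65), ([0.556, 0.2869, 0.0139], 0.6), ([0.7408, 0.2836, 0.0277], 0.45)]
scene fence_face [([0.6248, -0.0936, 0.0118], 0.67)]
scene stop_face [([0.7457, -0.1523, 0.0212], 0.68)]
scene pin_round [([0.6243, -0.0934, 0.0125], 0.76)]
scene pin_slot [([0.622, -0.0945, 0.0168], 0.97), ([0.5394, -0.2883, 0.0564], 0.5)]
scene bore_round [([0.3038, 0.2916, 0.0157], 0.85), ([0.4185, 0.5055, 0.0109], 0.71)]
scene bore_slot [([0.5569, 0.2901, 0.01], 0.93), ([0.4159, 0.5094, 0.0084], 0.75), ([0.6207, -0.0991, 0.0122], 0.75), ([0.3053, 0.2898, 0.0143], 0.65)]
```

View pics/mid0.png

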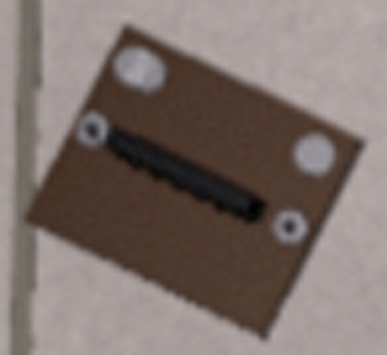

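View pics/fix0.png

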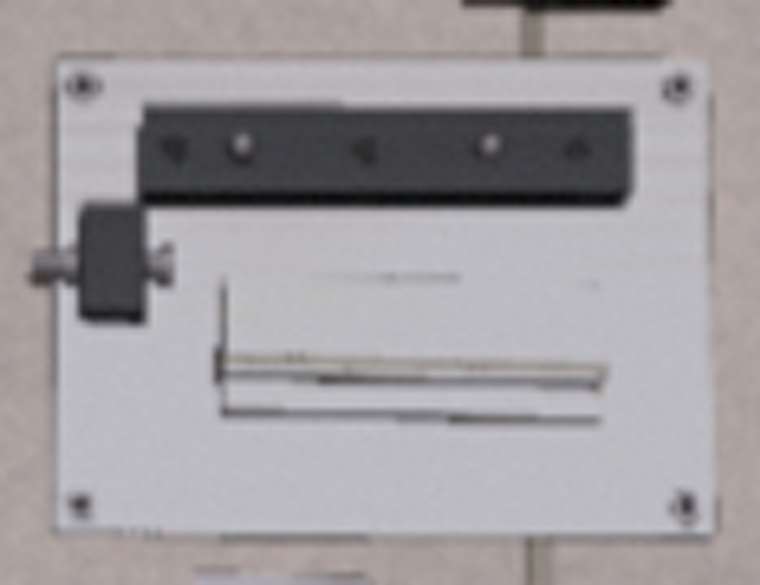

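The plate at top-view pixel (192,211) measures 122×151 mm, against 89×109 and 162×202 for the other two. It is the middle-sized one and matches 124×150. The crop shows the oblong inlay at (140,68) and the disc at (314,153), both on its far (+x) side. In the fixture crop the fence is at the top with its pins at (241,140) and (489,143). The stop screw head is at (168,265) and the profile is below them.

Next I'll find the fixture pose from two views.

```bash
cat >> h.py <<'E'
def rot(c):
    Rm=np.array(c['rotation']); return Rm if Rm.shape==(3,3) else R.from_quat(Rm).as_matrix()
def ray(c,u,v,fish=False):
    K=c['camera_matrix'];x=(u-K[0,2])/K[0,0];y=(v-K[1,2])/K[1,1]
    if fish:
        t=np.hypot(x,y); d=np.array([x/t*np.sin(t),y/t*np.sin(t),np.cos(t)]) if t>1e-9 else np.array([0,0,1.])
    else: d=np.array([x,y,1.])
    return rot(c)@d
def atz(c,u,v,z,fish=False):
    d=ray(c,u,v,fish);o=np.array(c['xyz']); return o+d*(z-o[2])/d[2]
def proj(c,P,fish=False):
    p=(np.atleast_2d(P)-np.array(c['xyz']))@rot(c);K=c['camera_matrix']
    if fish:
        t=np.arctan2(np.hypot(p[:,0],p[:,1]),p[:,2]);q=t/np.hypot(p[:,0],p[:,1]);x,y=p[:,0]*q,p[:,1]*q
    else: x,y=p[:,0]/p[:,2],p[:,1]/p[:,2]
    return np.stack([K[0,0]*x+K[0,2],K[1,1]*y+K[1,2]],-1)
def fixw(pose,p):
    x,y,t=pose;p=np.atleast_2d(p).astype(float)/1000
    return np.stack([x+np.cos(t)*p[:,0]-np.sin(t)*p[:,1],y+np.sin(t)*p[:,0]+np.cos(t)*p[:,1],p[:,2]],-1)
E
cat > m2.py <<'E'
from h import *
c=dict(np.load('/tmp/top0.npz'))
f=lambda a:(a[0]/6.5+258-.4,a[1]/6.5+150-.4)
for n,a,z in [('TL',(58,58),.012),('TR',(708,62),.012),('BL',(57,530),.012),('BR',(715,533),.012),('pinS',(241,140),.062),('pinR',(489,143),.062),('stopscrew',(173,265),.032),
  ('profTL',(220,275),.052),('prof step L',(222,358),.052),('prof step R',(607,368),.052),('bot L',(224,411),.034),('bot R',(600,420),.034)]:
    print(n,np.round(f(a),1),np.round(atz(c,*f(a),z),4))
s=dict(np.load('/tmp/scene0.npz'))
a=cv2.resize(s['color'][200:315,215:355,::-1],None,fx=5.5,fy=5.2,interpolation=cv2.INTER_CUBIC)
cv2.imwrite('pics/fixs.png',a)
E
python3 m2.py
```

```text
TL [266.5 158.5] [0.7099 0.0797 0.012 ]
TR [366.5 159.1] [ 0.7062 -0.2195  0.012 ]
BL [266.4 231.1] [0.4919 0.0802 0.012 ]
BR [367.6 231.6] [ 0.489  -0.2172  0.012 ]
pinS [294.7 171.1] [ 0.6606 -0.0034  0.062 ]
pinR [332.8 171.6] [ 0.6586 -0.1131  0.062 ]
stopscrew [284.2 190.4] [0.6097 0.0271 0.032 ]
profTL [291.4 191.9] [0.6017 0.0062 0.052 ]
prof step L [291.8 204.7] [0.5645 0.0056 0.052 ]
prof step R [351.  206.2] [ 0.5592 -0.1645  0.052 ]
bot L [292.1 212.8] [0.5431 0.0046 0.034 ]
bot R [349.9 214.2] [ 0.5381 -0.1634  0.034 ]
```

View pics/fixs.png

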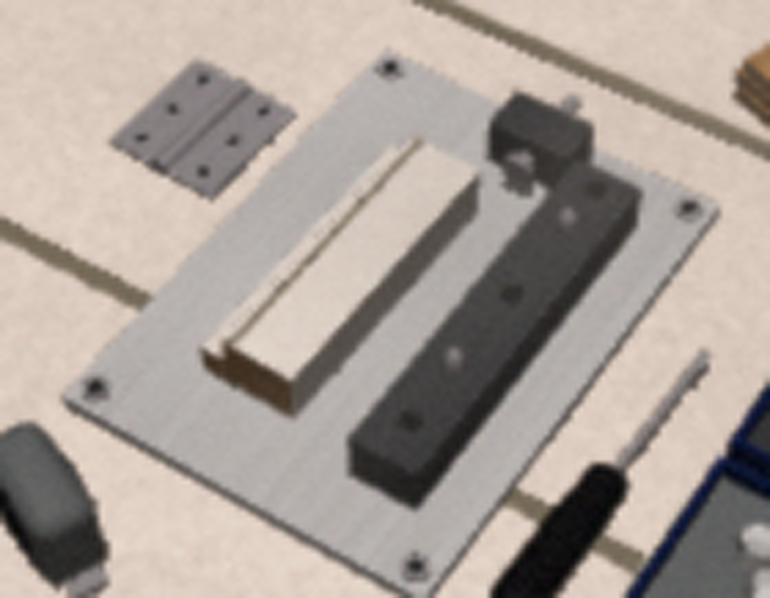

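```bash
cat >> h.py <<'E'
import json,os
def Rt(phi): return (R.from_euler('z',phi)*R.from_quat([0,1,0,0]))
def row(start,goal):
    "start=(x,y,z,R), goal=(x,y,z,phi) -> shift(m), turn(turns) in tool axes"
    p0,R0=np.array(start[:3]),start[3]
    d=R0.inv().apply(np.array(goal[:3])-p0); rv=(R0.inv()*Rt(goal[3])).as_rotvec()/(2*np.pi)
    return np.round(d,4),np.round(rv,4)
def st():
    s=monitor.read_state(); return (*s['ee_pos'],R.from_quat(s['eef_rot'])),s
def phi_of(q):
    y=R.from_quat(q).apply([0,1,0]); return np.arctan2(y[1],y[0])-np.pi/2
E
python3 - <<'E'
from h import *
s=dict(np.load('/tmp/scene0.npz'))
f=lambda a:(a[0]/5.5+215-.4,a[1]/5.2+200-.4)
for n,a,z in [('-x+y',(388,48),.012),('+x+y',(718,210),.012),('-x-y',(68,400),.012),('pinS',(568,210),.062),('pinR',(455,350),.062),('prof top -x+y',(422,138),.052),('+x+y',(478,180),.052),('-x-y',(230,345),.052),('+x-y',(297,375),.052)]:
    print(n,np.round(atz(s,*f(a),z),4))
w=dict(np.load('/tmp/wrist0.npz')); a,S=st()
print('cam axes in tool',np.round(a[3].inv().as_matrix()@rot(w),3).tolist(), a[3].inv().apply(w['xyz']-S['ee_pos']), phi_of(S['eef_rot']))
print(row(a,(.53,-.07,.29,-.015)))
E
```

```text
-x+y [0.4914 0.0816 0.012 ]
+x+y [0.7096 0.0742 0.012 ]
-x-y [ 0.4918 -0.2195  0.012 ]
pinS [ 0.6577 -0.0048  0.062 ]
pinR [ 0.6567 -0.1142  0.062 ]
prof top -x+y [0.563  0.0042 0.052 ]
+x+y [ 0.604  -0.0053  0.052 ]
-x-y [ 0.5578 -0.1665  0.052 ]
+x-y [ 0.5963 -0.1638  0.052 ]
cam axes in tool [[0.001, -0.962, -0.273], [1.0, 0.001, -0.001], [0.001, -0.273, 0.962]] [ 0.0745299  -0.00037904 -0.0920319 ] -0.41779406943509456
(array([-0.5128, -0.474 ,  0.0022]), array([ 0.    , -0.    , -0.0641]))
```

Emit:
{"fn": "drive_tool", "kwargs": {"plan": [{"x":-0.04,"y":-0.04,"rz":-0.02},{"x":-0.09,"y":-0.083,"rz":-0.04},{"x":-0.135,"y":-0.125,"rz":-0.064},{"x":-0.18,"y":-0.166,"rz":-0.064},{"x":-0.225,"y":-0.208,"rz":-0.064},{"x":-0.27,"y":-0.25,"rz":-0.064},{"x":-0.315,"y":-0.29,"rz":-0.064},{"x":-0.36,"y":-0.333,"rz":-0.064},{"x":-0.405,"y":-0.374,"rz":-0.064},{"x":-0.45,"y":-0.416,"rz":-0.064},{"x":-0.49,"y":-0.453,"rz":-0.064},{"x":-0.513,"y":-0.474,"rz":-0.064}]}}

```text
validation failed for argument at $.pl...
```

Run:
```python
from h import *
a,S=st(); print(S['time'],S['ee_pos'],phi_of(S['eef_rot']),np.round(S['joint_positions'],3),S['ft_force'])
c=viewer.camera('wrist'); save(c,'w1.png'); np.savez('/tmp/w1.npz',**c)
```

```text
1.25 [0.25358863 0.57126883 0.29228184] -0.41779406943509456 [-1.176  0.332 -0.065  1.46   0.022  1.35  -0.088] [-0.23364897  0.07689735  0.67421502]
```

View pics/w1.png

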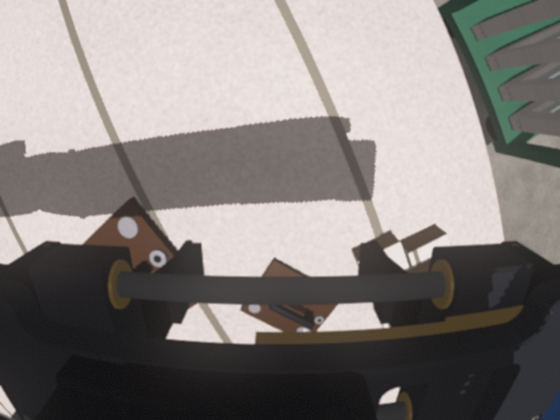

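The call was refused, so I assume every field has to be given.

Emit:
{"fn": "drive_tool", "kwargs": {"plan": [{"x":-0.04,"y":-0.04,"z":0,"rx":0,"ry":0,"rz":-0.02,"fingers":1},{"x":-0.09,"y":-0.083,"z":0,"rx":0,"ry":0,"rz":-0.04,"fingers":1},{"x":-0.135,"y":-0.125,"z":0,"rx":0,"ry":0,"rz":-0.064,"fingers":1},{"x":-0.18,"y":-0.166,"z":0,"rx":0,"ry":0,"rz":-0.064,"fingers":1},{"x":-0.225,"y":-0.208,"z":0,"rx":0,"ry":0,"rz":-0.064,"fingers":1},{"x":-0.27,"y":-0.25,"z":0,"rx":0,"ry":0,"rz":-0.064,"fingers":1},{"x":-0.315,"y":-0.29,"z":0,"rx":0,"ry":0,"rz":-0.064,"fingers":1},{"x":-0.36,"y":-0.333,"z":0,"rx":0,"ry":0,"rz":-0.064,"fingers":1},{"x":-0.405,"y":-0.374,"z":0,"rx":0,"ry":0,"rz":-0.064,"fingers":1},{"x":-0.45,"y":-0.416,"z":0,"rx":0,"ry":0,"rz":-0.064,"fingers":1},{"x":-0.49,"y":-0.453,"z":0,"rx":0,"ry":0,"rz":-0.064,"fingers":1},{"x":-0.513,"y":-0.474,"z":0,"rx":0,"ry":0,"rz":-0.064,"fingers":1}], "squeeze": 30}}

```text
time: 2.8
ee_pos: [0.5306, -0.0732, 0.2925]
eef_rot: [0.009, 1.0, -0.0, 0.0]
ft_force: [0.9, 0.2, -0.8]
width: 0.0871
```

Run:
```python
from h import *
a,S=st(); print(S['time'],S['ee_pos'],phi_of(S['eef_rot']),np.round(S['joint_positions'],3),S['ft_force'])
c=viewer.camera('wrist'); save(c,'w2.png'); np.savez('/tmp/w2.npz',**c)
```

```text
2.8 [ 0.53056834 -0.07317528  0.29246656] -0.018592165575033404 [-0.404  0.132  0.502  1.723 -0.065  1.302  1.663] [ 0.90687865  0.19537668 -0.75715745]
```

View pics/w2.png

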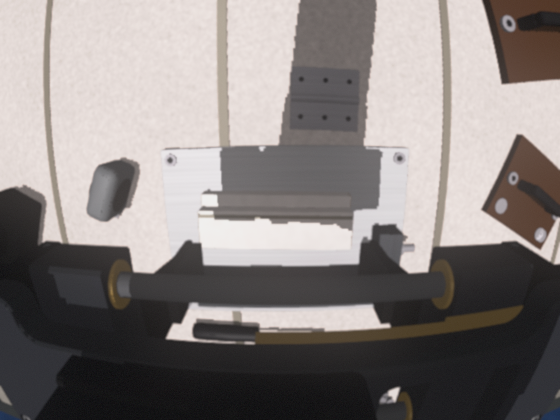

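Emit:
{"fn": "drive_tool", "kwargs": {"plan": [{"x":-0.06,"y":0,"z":0,"rx":0,"ry":0,"rz":0,"fingers":1},{"x":-0.12,"y":0,"z":0,"rx":0,"ry":0,"rz":0,"fingers":1},{"x":-0.17,"y":0,"z":0,"rx":0,"ry":0,"rz":0,"fingers":1},{"x":-0.17,"y":0,"z":0,"rx":0,"ry":0,"rz":0,"fingers":1}]}}

```text
time: 3.35
ee_pos: [0.7021, -0.0717, 0.2888]
eef_rot: [0.007, 1.0, -0.001, -0.002]
ft_force: [-0.4, 0.0, -0.0]
width: 0.0872
```

Run:
```python
from h import *
a,S=st(); print(S['time'],S['ee_pos'],phi_of(S['eef_rot']),np.round(S['joint_positions'],3),S['ft_force'])
c=viewer.camera('wrist'); save(c,'w3.png'); np.savez('/tmp/w3.npz',**c)
w=dict(np.load('/tmp/w2.npz'))
for n,u,v,z in [('-x-y',163,149,.012),('-x+y',408,149,.012)]: print(n,atz(w,u,v,z,True))
```

```text
3.35 [ 0.70205105 -0.07165042  0.28881822] -0.014096093382392372 [-0.285  0.551  0.504  1.236 -0.257  1.42   1.751] [-0.44407035  0.03558189 -0.04829859]
-x-y [ 0.48530703 -0.21344024  0.012     ]
-x+y [0.48999594 0.08098493 0.012     ]
```

View pics/w3.png

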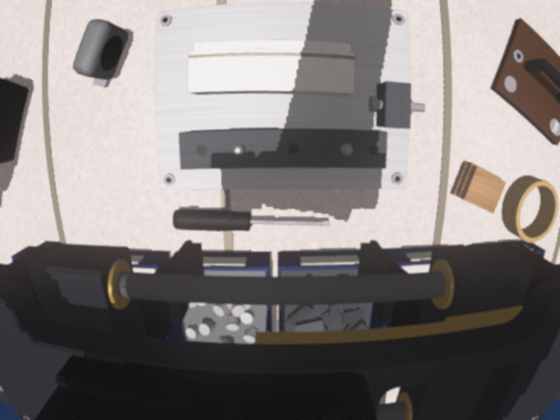

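Run:
```python
from h import *
c=dict(np.load('/tmp/w3.npz'))
g=c['color'][0:200,145:435,::-1].astype(float); g=np.clip(255*(g/255)**.6,0,255).astype(np.uint8)
cv2.imwrite('pics/w3c.png',cv2.resize(g,None,fx=2.75,fy=2.75,interpolation=cv2.INTER_CUBIC))
```

```text
(no output)
```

View pics/w3c.png

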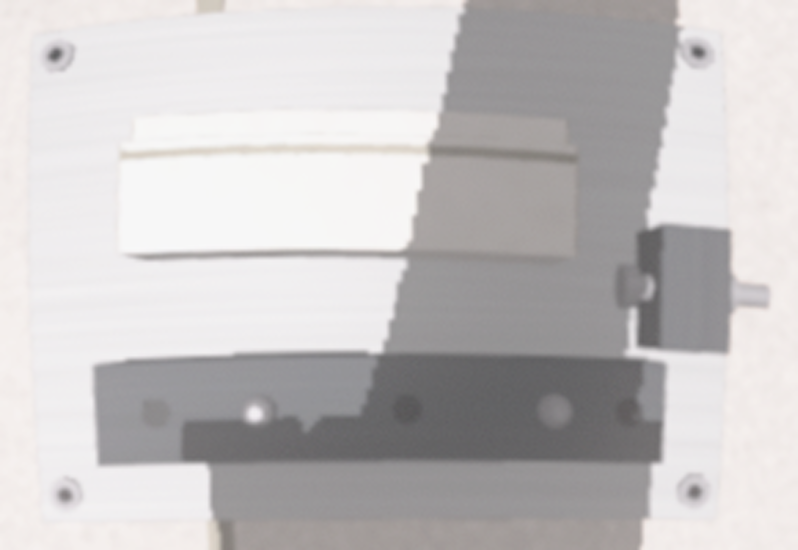

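```bash
cat > fit.py <<'E'
from h import *
from scipy.optimize import least_squares
top=dict(np.load('/tmp/top0.npz'));sc=dict(np.load('/tmp/scene0.npz'));w2=dict(np.load('/tmp/w2.npz'));w3=dict(np.load('/tmp/w3.npz'))
f3=lambda a:(a[0]/2.75+145-.3,a[1]/2.75-.3)
ft=lambda a:(a[0]/6.5+258-.4,a[1]/6.5+150-.4)
fs=lambda a:(a[0]/5.5+215-.4,a[1]/5.2+200-.4)
V={'w3':(w3,True,[((-110,-150,12),f3((33,33))),((110,-150,12),f3((40,518))),((110,150,12),f3((718,517))),((40,-110,49),f3((95,366))),((40,110,49),f3((665,362))),((80,-110,49),f3((99,464))),((80,110,49),f3((661,460))),((60,-45,62),f3((256,411))),((60,65,62),f3((555,410)))]),
'w2':(w2,True,[((-110,-150,12),(163,149)),((-110,150,12),(408,149))]),
'top':(top,False,[((110,150,12),ft((58,58))),((110,-150,12),ft((708,62))),((-110,150,12),ft((57,530))),((-110,-150,12),ft((715,533))),((60,65,62),ft((241,140))),((60,-45,62),ft((489,143)))]),
'scene':(sc,False,[((-110,150,12),fs((388,48))),((110,150,12),fs((718,210))),((-110,-150,12),fs((68,400))),((60,65,62),fs((568,210))),((60,-45,62),fs((455,350)))])}
def fit(keys,dims=None):
    def res(p):
        o=[]
        for k in keys:
            c,fi,L=V[k]
            for m,uv in L: o.append(atz(c,*uv,m[2]/1000,fi)[:2]-fixw(p,m)[0,:2])
        return np.ravel(o)*1000
    s=least_squares(res,[.6,-.07,-.015],x_scale=[1e-3,1e-3,1e-2],loss='soft_l1'); return s.x,res(s.x)
if __name__=='__main__':
    for k in [['w3'],['w2'],['top'],['scene'],['w3','top','scene','w2']]:
        x,r_=fit(k); print(k,np.round(x,4)); print(np.round(r_.reshape(-1,2),1).tolist())
    print('profile w3')
    for n,a in [('+x-y',(119,258)),('+x+y',(575,256)),('-x-y',(120,153)),('-x+y',(577,156))]: print(n,np.round(atz(w3,*f3(a),.052,True),4))
E
python3 fit.py
```

```text
['w3'] [ 0.5961 -0.0686 -0.0082]
[[1.1, 1.0], [-1.6, -0.6], [-0.6, 0.2], [1.8, 1.4], [1.1, -1.1], [-0.2, 1.1], [-0.8, -1.0], [0.0, 0.3], [-0.3, -1.8]]
['w2'] [ 0.5976 -0.068  -0.0157]
[[0.0, 2.8], [-0.0, -2.8]]
['top'] [ 0.5994 -0.0685 -0.0095]
[[-0.9, -0.8], [-1.7, 0.0], [1.0, -2.3], [1.0, 0.3], [0.6, 0.7], [-0.4, 0.9]]
['scene'] [ 0.5987 -0.0697 -0.0067]
[[1.7, 0.6], [-0.2, -5.4], [4.0, -0.5], [-1.4, 0.3], [-1.7, 0.9]]
['w3', 'top', 'scene', 'w2'] [ 0.5976 -0.0688 -0.0106]
[[-0.1, 0.9], [-2.8, -0.1], [-2.5, 0.7], [0.5, 1.7], [-0.7, -0.8], [-1.5, 1.4], [-2.6, -0.6], [-1.5, 0.7], [-2.0, -1.4], [0.7, -0.4], [0.2, 0.4], [2.6, -2.1], [2.9, 0.4], [2.2, 1.0], [1.4, 1.3], [2.2, -0.8], [0.3, -5.9], [5.7, -1.9], [-0.6, -0.4], [-0.4, 0.2], [-0.8, 4.1], [0.8, -1.4]]
profile w3
+x-y [ 0.5965 -0.1655  0.052 ]
+x+y [0.5992 0.0035 0.052 ]
-x-y [ 0.5558 -0.1646  0.052 ]
-x+y [0.5609 0.0048 0.052 ]
```

Run:
```python
from h import *
a,S=st(); print(S['time'],S['ee_pos'],phi_of(S['eef_rot']),np.round(S['joint_positions'],3))
print(row(a,(.508,-.08,.20,-.01)),row(a,(.508,-.08,.091,-.01)))
```

```text
3.4 [ 0.70071519 -0.07245667  0.29022224] -0.015214715385946098 [-0.286  0.547  0.505  1.24  -0.256  1.42   1.751]
(array([ 0.1923, -0.0104,  0.0907]), array([-0.0002, -0.0004, -0.0008])) (array([ 0.1921, -0.0103,  0.1997]), array([-0.0002, -0.0004, -0.0008]))
```

Emit:
{"fn": "drive_tool", "kwargs": {"plan": [{"x":0.06,"y":-0.003,"z":0,"rx":0,"ry":0,"rz":-0.0008,"fingers":1},{"x":0.12,"y":-0.006,"z":0,"rx":0,"ry":0,"rz":-0.0008,"fingers":1},{"x":0.17,"y":-0.01,"z":0.02,"rx":0,"ry":0,"rz":-0.0008,"fingers":1},{"x":0.192,"y":-0.01,"z":0.07,"rx":0,"ry":0,"rz":-0.0008,"fingers":1},{"x":0.192,"y":-0.01,"z":0.13,"rx":0,"ry":0,"rz":-0.0008,"fingers":1},{"x":0.192,"y":-0.01,"z":0.18,"rx":0,"ry":0,"rz":-0.0008,"fingers":1},{"x":0.192,"y":-0.01,"z":0.2,"rx":0,"ry":0,"rz":-0.0008,"fingers":1},{"x":0.192,"y":-0.01,"z":0.2,"rx":0,"ry":0,"rz":-0.0008,"fingers":1}]}}

```text
time: 4.4
ee_pos: [0.5064, -0.0796, 0.0918]
eef_rot: [0.005, 1.0, 0.0, -0.001]
ft_force: [-1.1, -0.2, 0.7]
width: 0.0872
```

Run:
```python
from h import *
a,S=st(); print(S['time'],S['ee_pos'],phi_of(S['eef_rot']),S['ft_force'])
c=viewer.camera('wrist'); save(c,'w4.png')
c=viewer.camera('scene'); 
cv2.imwrite('pics/s4.png',cv2.resize(c['color'][150:330,180:400,::-1],None,fx=3.4,fy=3.3))
```

```text
4.4 [ 0.5064462  -0.07957959  0.09178707] -0.010721594805196188 [-1.05902378 -0.15899745  0.68027022]
```

View pics/s4.png

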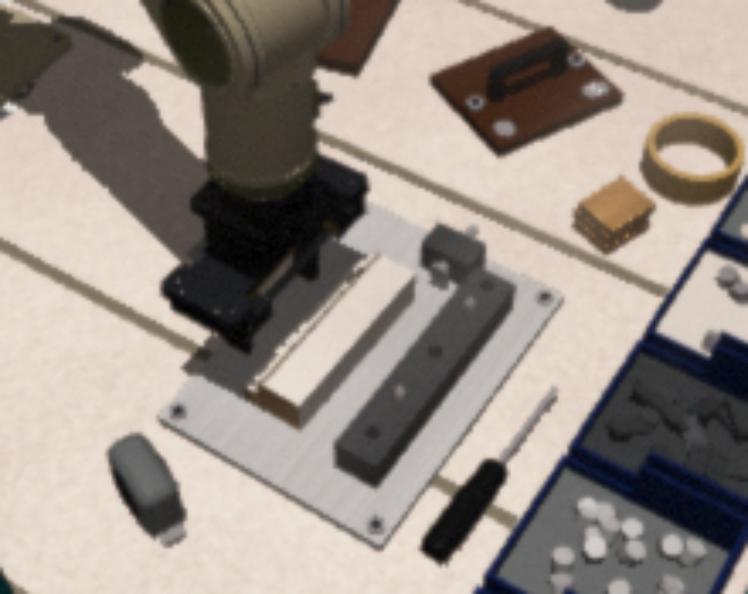

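The fingers stand on the robot's side of the profile, clear of it. Now I'll push towards the fence.

Emit:
{"fn": "drive_tool", "kwargs": {"plan": [{"x":-0.015,"y":0,"z":0,"rx":0,"ry":0,"rz":0,"fingers":1},{"x":-0.025,"y":0,"z":0,"rx":0,"ry":0,"rz":0,"fingers":1},{"x":-0.032,"y":0,"z":0,"rx":0,"ry":0,"rz":0,"fingers":1},{"x":-0.039,"y":0,"z":0,"rx":0,"ry":0,"rz":0,"fingers":1},{"x":-0.046,"y":0,"z":0,"rx":0,"ry":0,"rz":0,"fingers":1},{"x":-0.052,"y":0,"z":0,"rx":0,"ry":0,"rz":0,"fingers":1},{"x":-0.056,"y":0,"z":0,"rx":0,"ry":0,"rz":0,"fingers":1},{"x":-0.056,"y":0,"z":0,"rx":0,"ry":0,"rz":0,"fingers":1}]}}

```text
time: 5.5
ee_pos: [0.5644, -0.0804, 0.0922]
eef_rot: [0.005, 1.0, -0.0, 0.0]
ft_force: [0.6, 0.9, 1.0]
width: 0.0872
```

Run:
```python
from h import *
a,S=st(); print(S['time'],S['ee_pos'],phi_of(S['eef_rot']),S['ft_force'],S['torque'])
c=viewer.camera('scene'); 
cv2.imwrite('pics/s5.png',cv2.resize(c['color'][190:330,210:370,::-1],None,fx=4.5,fy=4.2))
```

```text
5.5 [ 0.56440214 -0.08037964  0.09220245] -0.01065836927238073 [0.56007897 0.8504844  0.97132743] [ 0.02963057  0.06645825 -0.01110226]
```

View pics/s5.png

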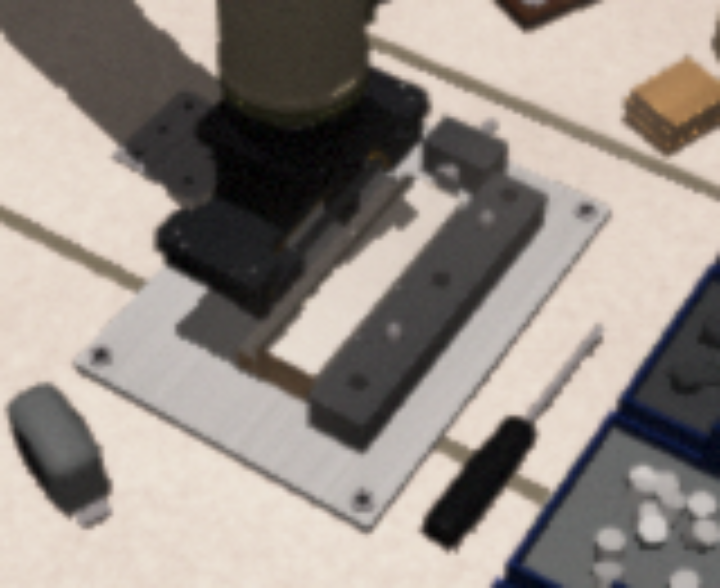

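Emit:
{"fn": "drive_tool", "kwargs": {"plan": [{"x":-0.002,"y":0,"z":0,"rx":0,"ry":0,"rz":0,"fingers":1},{"x":-0.004,"y":0,"z":0,"rx":0,"ry":0,"rz":0,"fingers":1},{"x":-0.006,"y":0,"z":0,"rx":0,"ry":0,"rz":0,"fingers":1}]}}

```text
time: 5.92
ee_pos: [0.568, -0.0806, 0.0918]
eef_rot: [0.005, 1.0, 0.0, -0.003]
ft_force: [-16.1, -0.2, 11.8]
width: 0.087
```

Emit:
{"fn": "drive_tool", "kwargs": {"plan": [{"x":-0.001,"y":0,"z":0,"rx":0,"ry":0,"rz":0,"fingers":1},{"x":-0.002,"y":0,"z":0,"rx":0,"ry":0,"rz":0,"fingers":1}]}}

```text
time: 6.18
ee_pos: [0.5683, -0.0806, 0.0916]
eef_rot: [0.005, 1.0, 0.001, -0.005]
ft_force: [-23.4, 1.6, 18.0]
width: 0.0869
```

Fence contact shows as Fx −23 N, with x stopped at 0.568. Next I'll back off, close the fingers and go to the −y end.

Emit:
{"fn": "drive_tool", "kwargs": {"plan": [{"x":0.02,"y":0,"z":0,"rx":0,"ry":0,"rz":0,"fingers":0},{"x":0.025,"y":-0.01,"z":-0.04,"rx":0,"ry":0,"rz":0,"fingers":0},{"x":0.015,"y":-0.05,"z":-0.075,"rx":0,"ry":0,"rz":0,"fingers":0},{"x":-0.015,"y":-0.1,"z":-0.075,"rx":0,"ry":0,"rz":0,"fingers":0},{"x":-0.036,"y":-0.127,"z":-0.06,"rx":0,"ry":0,"rz":0,"fingers":0},{"x":-0.036,"y":-0.127,"z":-0.04,"rx":0,"ry":0,"rz":0,"fingers":0},{"x":-0.036,"y":-0.127,"z":-0.04,"rx":0,"ry":0,"rz":0,"fingers":0}]}}

```text
time: 7.05
ee_pos: [0.6055, -0.2067, 0.1302]
eef_rot: [0.005, 1.0, 0.001, -0.002]
ft_force: [0.0, 0.5, -0.3]
width: 0.0248
```

Run:
```python
from h import *
a,S=st(); print(S['time'],S['ee_pos'],phi_of(S['eef_rot']),S['ft_force'],S['width'])
c=viewer.camera('scene'); 
cv2.imwrite('pics/s6.png',cv2.resize(c['color'][190:330,210:370,::-1],None,fx=4.5,fy=4.2))
c=viewer.camera('top'); np.savez('/tmp/t6.npz',**c)
cv2.imwrite('pics/t6.png',cv2.resize(c['color'][150:250,258:400,::-1],None,fx=5.5,fy=5.5,interpolation=cv2.INTER_CUBIC))
```

```text
7.05 [ 0.60554734 -0.2067143   0.13016062] -0.010279674231141955 [ 0.02918266  0.49692328 -0.25109157] 0.02484857059929402
```

View pics/s6.png

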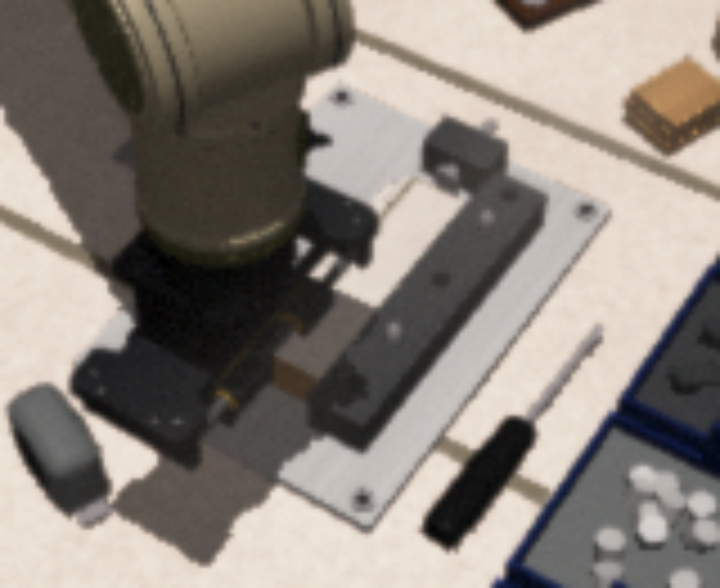

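View pics/t6.png

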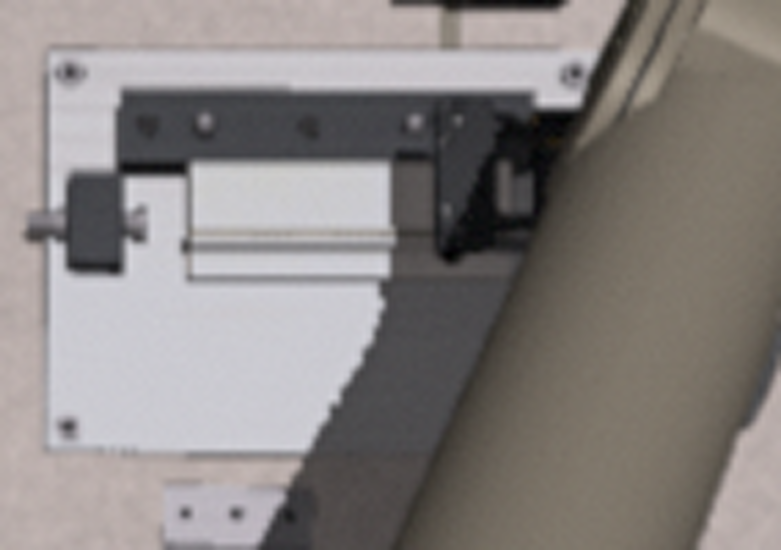

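Emit:
{"fn": "drive_tool", "kwargs": {"plan": [{"x":-0.001,"y":0,"z":0.02,"rx":0,"ry":0,"rz":0,"fingers":0},{"x":-0.001,"y":0,"z":0.039,"rx":0,"ry":0,"rz":0,"fingers":0},{"x":-0.001,"y":0.008,"z":0.039,"rx":0,"ry":0,"rz":0,"fingers":0},{"x":-0.001,"y":0.016,"z":0.039,"rx":0,"ry":0,"rz":0,"fingers":0},{"x":-0.001,"y":0.022,"z":0.039,"rx":0,"ry":0,"rz":0,"fingers":0},{"x":-0.001,"y":0.028,"z":0.039,"rx":0,"ry":0,"rz":0,"fingers":0},{"x":-0.001,"y":0.034,"z":0.039,"rx":0,"ry":0,"rz":0,"fingers":0},{"x":-0.001,"y":0.039,"z":0.039,"rx":0,"ry":0,"rz":0,"fingers":0},{"x":-0.001,"y":0.042,"z":0.039,"rx":0,"ry":0,"rz":0,"fingers":0}]}}

```text
time: 8.28
ee_pos: [0.6082, -0.166, 0.0935]
eef_rot: [0.005, 1.0, -0.0, 0.0]
ft_force: [0.2, -1.6, 2.3]
width: 0.0007
```

Emit:
{"fn": "drive_tool", "kwargs": {"plan": [{"x":0,"y":0.002,"z":0,"rx":0,"ry":0,"rz":0,"fingers":0},{"x":0,"y":0.004,"z":0,"rx":0,"ry":0,"rz":0,"fingers":0}]}}

```text
time: 8.52
ee_pos: [0.6082, -0.1622, 0.0935]
eef_rot: [0.006, 1.0, -0.0, 0.0]
ft_force: [-0.4, -2.7, 3.1]
width: 0.0005
```

Emit:
{"fn": "drive_tool", "kwargs": {"plan": [{"x":0,"y":0.002,"z":0,"rx":0,"ry":0,"rz":0,"fingers":0},{"x":0,"y":0.004,"z":0,"rx":0,"ry":0,"rz":0,"fingers":0}]}}

```text
time: 8.78
ee_pos: [0.6083, -0.1581, 0.0935]
eef_rot: [0.005, 1.0, -0.0, 0.0]
ft_force: [0.4, -3.4, 4.8]
width: 0.0005
```

Emit:
{"fn": "drive_tool", "kwargs": {"plan": [{"x":0,"y":0.002,"z":0,"rx":0,"ry":0,"rz":0,"fingers":0},{"x":0,"y":0.003,"z":0,"rx":0,"ry":0,"rz":0,"fingers":0}]}}

```text
time: 9.02
ee_pos: [0.6083, -0.1549, 0.0934]
eef_rot: [0.005, 1.0, -0.0, 0.0]
ft_force: [0.9, -3.1, 5.3]
width: 0.0006
```

Emit:
{"fn": "drive_tool", "kwargs": {"plan": [{"x":0,"y":0.002,"z":0,"rx":0,"ry":0,"rz":0,"fingers":0},{"x":0,"y":0.003,"z":0,"rx":0,"ry":0,"rz":0,"fingers":0}]}}

```text
time: 9.28
ee_pos: [0.6082, -0.1541, 0.0935]
eef_rot: [0.006, 1.0, -0.001, 0.001]
ft_force: [1.8, -12.8, 2.8]
width: 0.0005
```

Run:
```python
from h import *
a,S=st(); print(S['time'],S['ee_pos'],phi_of(S['eef_rot']),S['ft_force'],S['width'])
c=viewer.camera('top'); np.savez('/tmp/t7.npz',**c)
cv2.imwrite('pics/t7.png',cv2.resize(c['color'][150:250,258:400,::-1],None,fx=5.5,fy=5.5,interpolation=cv2.INTER_CUBIC))
```

```text
9.275 [ 0.60819107 -0.15406698  0.09351651] -0.012321520009249243 [  1.80959211 -12.8163002    2.78684334] 0.0005129677442160562
```

View pics/t7.png

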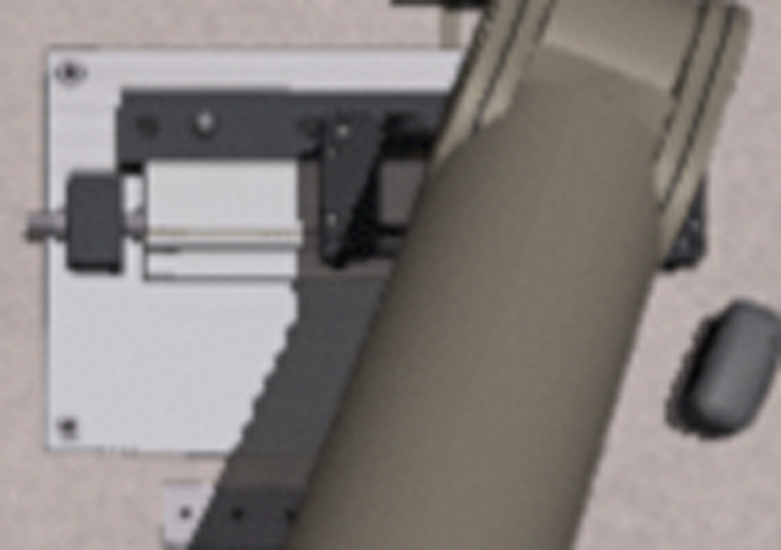

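The profile's +y end touches the screw head (contact at −12.8 N) and its long side lies against the fence. I'll push it towards the fence once more to make sure.

Emit:
{"fn": "drive_tool", "kwargs": {"plan": [{"x":0,"y":-0.012,"z":0,"rx":0,"ry":0,"rz":0,"fingers":0},{"x":0,"y":-0.015,"z":-0.05,"rx":0,"ry":0,"rz":0,"fingers":0.2},{"x":0.03,"y":0.01,"z":-0.075,"rx":0,"ry":0,"rz":0,"fingers":1},{"x":0.075,"y":0.045,"z":-0.075,"rx":0,"ry":0,"rz":0,"fingers":1},{"x":0.075,"y":0.074,"z":-0.05,"rx":0,"ry":0,"rz":0,"fingers":1},{"x":0.075,"y":0.074,"z":0,"rx":0,"ry":0,"rz":0,"fingers":1},{"x":0.075,"y":0.074,"z":0.001,"rx":0,"ry":0,"rz":0,"fingers":1},{"x":0.06,"y":0.074,"z":0.001,"rx":0,"ry":0,"rz":0,"fingers":1},{"x":0.048,"y":0.074,"z":0.001,"rx":0,"ry":0,"rz":0,"fingers":1},{"x":0.044,"y":0.074,"z":0.001,"rx":0,"ry":0,"rz":0,"fingers":1}]}}

```text
time: 10.58
ee_pos: [0.5661, -0.0776, 0.0932]
eef_rot: [0.005, 1.0, -0.0, 0.001]
ft_force: [-1.0, 0.2, -0.1]
width: 0.0814
```

Emit:
{"fn": "drive_tool", "kwargs": {"plan": [{"x":-0.002,"y":0,"z":0,"rx":0,"ry":0,"rz":0,"fingers":1},{"x":-0.004,"y":0,"z":0,"rx":0,"ry":0,"rz":0,"fingers":1}]}}

```text
time: 10.82
ee_pos: [0.5678, -0.0778, 0.0921]
eef_rot: [0.005, 1.0, 0.0, -0.001]
ft_force: [-9.6, -2.1, 6.5]
width: 0.0868
```

Fence contact repeats at x 0.5678. Now I'll move over to view the plate close up.

Emit:
{"fn": "drive_tool", "kwargs": {"plan": [{"x":0.02,"y":0,"z":0,"rx":0,"ry":0,"rz":0,"fingers":1},{"x":0.03,"y":0,"z":-0.05,"rx":0,"ry":0,"rz":0,"fingers":1},{"x":0.04,"y":0.01,"z":-0.11,"rx":0,"ry":0,"rz":0.029,"fingers":1},{"x":0.05,"y":0.05,"z":-0.15,"rx":0,"ry":0,"rz":0.058,"fingers":1},{"x":0.06,"y":0.1,"z":-0.18,"rx":0,"ry":0,"rz":0.087,"fingers":1},{"x":0.07,"y":0.15,"z":-0.19,"rx":0,"ry":0,"rz":0.116,"fingers":1},{"x":0.08,"y":0.2,"z":-0.19,"rx":0,"ry":0,"rz":0.145,"fingers":1},{"x":0.083,"y":0.24,"z":-0.19,"rx":0,"ry":0,"rz":0.174,"fingers":1},{"x":0.083,"y":0.262,"z":-0.19,"rx":0,"ry":0,"rz":0.203,"fingers":1},{"x":0.083,"y":0.262,"z":-0.19,"rx":0,"ry":0,"rz":0.232,"fingers":1},{"x":0.083,"y":0.262,"z":-0.19,"rx":0,"ry":0,"rz":0.261,"fingers":1},{"x":0.083,"y":0.262,"z":-0.19,"rx":0,"ry":0,"rz":0.29,"fingers":1}]}}

```text
time: 12.32
ee_pos: [0.4886, 0.1853, 0.2822]
eef_rot: [0.78, 0.626, -0.0, -0.0]
ft_force: [-1.0, -0.0, 0.5]
width: 0.087
```

Emit:
{"fn": "drive_tool", "kwargs": {"plan": [{"x":0,"y":0,"z":0,"rx":0,"ry":0,"rz":0.03,"fingers":1},{"x":0,"y":0,"z":0,"rx":0,"ry":0,"rz":0.03,"fingers":1},{"x":0,"y":0,"z":0,"rx":0,"ry":0,"rz":0.03,"fingers":1}]}}

```text
time: 12.7
ee_pos: [0.4887, 0.1854, 0.2823]
eef_rot: [0.832, 0.554, 0.0, -0.0]
ft_force: [-0.7, -0.9, -0.5]
width: 0.0871
```

Run:
```python
from h import *
a,S=st(); print(S['time'],S['ee_pos'],phi_of(S['eef_rot']),np.round(S['joint_positions'],3),S['ft_force'],S['width'])
c=viewer.camera('wrist'); save(c,'w8.png'); np.savez('/tmp/w8.npz',**c)
c=viewer.camera('top'); np.savez('/tmp/t8.npz',**c); save(c,'t8.png')
c=viewer.camera('scene'); np.savez('/tmp/s8.npz',**c); save(c,'s8.png')
```

```text
12.7 [0.48868524 0.18540441 0.28226327] -1.966845797536481 [-0.927  0.108  0.516  1.769 -0.056  1.279 -0.793] [-0.71600406 -0.86299644 -0.51787793] 0.08713166953554548
```

View pics/w8.png

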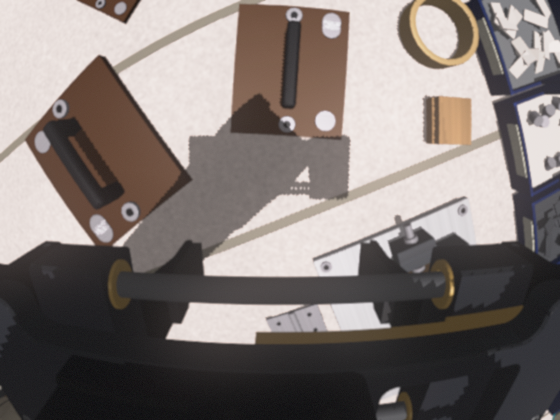

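View pics/t8.png

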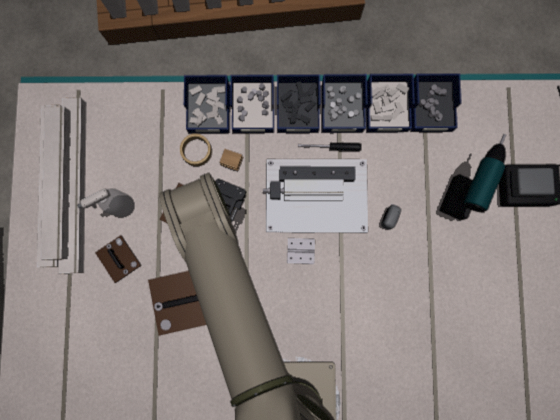

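Run:
```python
from h import *
c=dict(np.load('/tmp/w8.npz'))
g=c['color'][0:150,220:370,::-1]
cv2.imwrite('pics/w8c.png',cv2.resize(g,None,fx=4,fy=4,interpolation=cv2.INTER_CUBIC))
```

```text
(no output)
```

View pics/w8c.png

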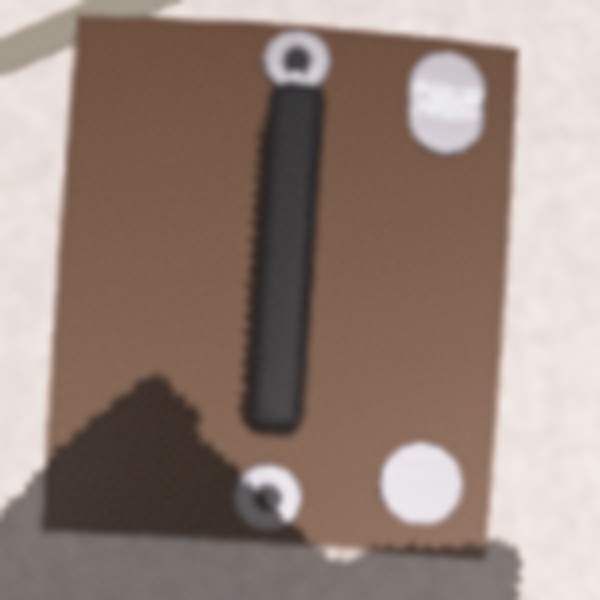

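```bash
cat > fitp.py <<'E'
from h import *
from scipy.optimize import least_squares
def fitv(c,fi,L,x0=(.55,.3,-.46)):
    def res(p): return np.ravel([atz(c,*uv,m[2]/1000,fi)[:2]-fixw(p,m)[0,:2] for m,uv in L])*1000
    s=least_squares(res,x0,x_scale=[1e-3,1e-3,1e-2],loss='soft_l1'); return s.x,res(s.x)
if __name__=='__main__':
    w=dict(np.load('/tmp/w8.npz')); f=lambda a:(a[0]/4+220-.4,a[1]/4-.4)
    pl=[((-62,75,14),f((78,17))),((62,75,14),f((517,49))),((-62,-75,14),f((43,527))),((62,-75,14),f((486,553))),((0,62,14),f((297,60))),((0,-62,14),f((268,496))),((42,-55,14),f((421,483))),((42,55,14),f((446,102)))]
    hd=[((-7,45,56),f((273,87))),((7,45,56),f((323,87))),((-7,-45,56),f((247,430))),((7,-45,56),f((299,430)))]
    for L in (pl,hd):
        x,r_=fitv(w,True,L); print('w8',np.round(x,4)); print(np.round(r_.reshape(-1,2),1).tolist())
    t=dict(np.load('/tmp/top0.npz')); g=lambda a:(a[0]/5.3+155-.4,a[1]/5.3+178-.4)
    L=[((62,75,14),g((125,25))),((62,-75,14),g((364,143))),((-62,75,14),g((25,218))),((-62,-75,14),g((266,340))),((42,55,14),g((139,69))),((42,-55,14),g((315,154))),((0,62,14),g((93,129))),((0,-62,14),g((290,227)))]
    x,r_=fitv(t,False,L); print('top',np.round(x,4)); print(np.round(r_.reshape(-1,2),1).tolist())
    L=[((7,45,56),g((115,128))),((7,-45,56),g((265,198))),((-7,-45,56),g((255,222)))]
    x,r_=fitv(t,False,L); print('top h',np.round(x,4)); print(np.round(r_.reshape(-1,2),1).tolist())
    C=cloud(t); print('handle z top', [round(float(C[int(v),int(u),2]),3) for u,v in [g((150,150)),g((185,172)),g((220,187))]])
E
python3 fitp.py
```

```text
w8 [ 0.5495  0.3027 -0.4591]
[[-0.1, -1.1], [-1.1, -0.7], [0.6, 0.6], [0.5, 1.6], [0.6, 1.1], [-0.1, -0.3], [-0.3, -0.3], [-0.2, -0.3]]
w8 [ 0.5484  0.3014 -0.4624]
[[0.1, -2.1], [-1.1, -0.4], [0.9, 0.4], [-0.0, 1.9]]
top [ 0.5513  0.3029 -0.4602]
[[-1.4, 0.2], [-2.5, -0.5], [0.9, -1.4], [-1.1, -2.4], [0.3, 0.8], [0.5, 0.0], [1.0, 0.9], [0.4, 1.0]]
top h [ 0.5484  0.2991 -0.439 ]
[[0.4, 0.6], [-0.0, 0.1], [-0.4, -0.7]]
handle z top [0.06, 0.057, 0.053]
```

The wrist view and the top view agree within 2 mm: the plate is at (0.550, 0.303) with yaw −0.46, and the handle top is about 56 mm up. Now I'll go and grasp it.

Run:
```python
from h import *
a,S=st()
print(row(a,(.5495,.3025,.16,-2.031)),row(a,(.5495,.3025,.100,-2.031)))
```

```text
(array([0.1315, 0.0106, 0.1222]), array([-0.    , -0.    ,  0.0099])) (array([0.1315, 0.0106, 0.1822]), array([-0.    , -0.    ,  0.0099]))
```

Emit:
{"fn": "drive_tool", "kwargs": {"plan": [{"x":0.06,"y":0.005,"z":0.02,"rx":0,"ry":0,"rz":0.01,"fingers":1},{"x":0.11,"y":0.0105,"z":0.06,"rx":0,"ry":0,"rz":0.01,"fingers":1},{"x":0.1315,"y":0.0105,"z":0.11,"rx":0,"ry":0,"rz":0.01,"fingers":1},{"x":0.1315,"y":0.0105,"z":0.122,"rx":0,"ry":0,"rz":0.01,"fingers":1},{"x":0.1315,"y":0.0105,"z":0.122,"rx":0,"ry":0,"rz":0.01,"fingers":1}]}}

```text
time: 13.48
ee_pos: [0.5498, 0.3014, 0.1603]
eef_rot: [0.851, 0.526, -0.001, 0.0]
ft_force: [-0.4, -1.3, -0.8]
width: 0.087
```

Run:
```python
from h import *
a,S=st(); print(S['time'],S['ee_pos'],phi_of(S['eef_rot']))
print(row(a,(.5495,.3025,.100,-2.031)))
c=viewer.camera('wrist'); save(c,'w9.png')
c=viewer.camera('scene'); cv2.imwrite('pics/s9.png',cv2.resize(c['color'][110:230,270:430,::-1],None,fx=4.5,fy=4.5))
```

```text
13.475 [0.54977721 0.30138375 0.16027068] -2.0341635190087337
(array([ 0.001 , -0.0007,  0.0603]), array([ 0.    ,  0.0002, -0.0005]))
```

View pics/s9.png

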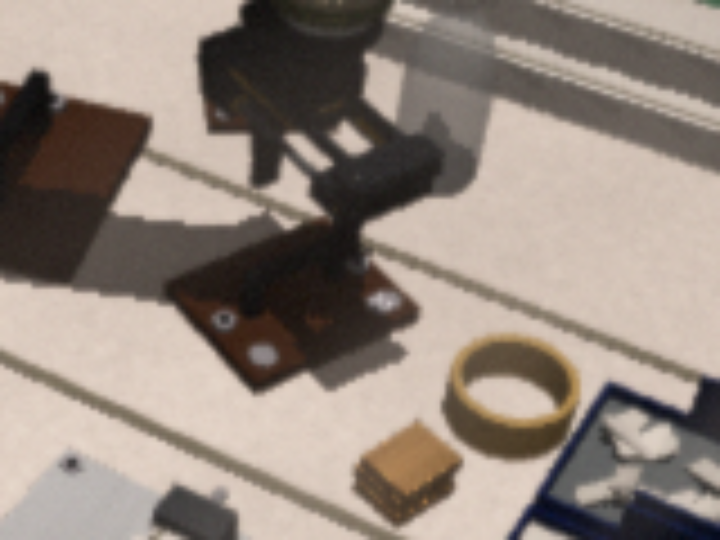

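View pics/w9.png

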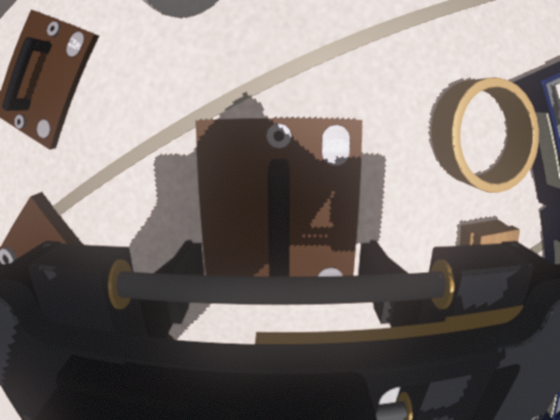

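The handle sits centred between the fingers, at column 279. I'll descend and close.

Emit:
{"fn": "drive_tool", "kwargs": {"plan": [{"x":0.001,"y":0,"z":0.03,"rx":0,"ry":0,"rz":0,"fingers":1},{"x":0.001,"y":0,"z":0.055,"rx":0,"ry":0,"rz":0,"fingers":1},{"x":0.001,"y":0,"z":0.06,"rx":0,"ry":0,"rz":0,"fingers":0.6},{"x":0.001,"y":0,"z":0.06,"rx":0,"ry":0,"rz":0,"fingers":0},{"x":0.001,"y":0,"z":0.06,"rx":0,"ry":0,"rz":0,"fingers":0},{"x":0.001,"y":0,"z":0.06,"rx":0,"ry":0,"rz":0,"fingers":0},{"x":0.001,"y":0,"z":0.06,"rx":0,"ry":0,"rz":0,"fingers":0},{"x":0.001,"y":0,"z":0.06,"rx":0,"ry":0,"rz":0,"fingers":0},{"x":0.001,"y":0,"z":0.06,"rx":0,"ry":0,"rz":0,"fingers":0}], "squeeze": 55}}

```text
time: 14.7
ee_pos: [0.5502, 0.3034, 0.1003]
eef_rot: [0.851, 0.526, 0.0, 0.0]
ft_force: [-0.8, 0.2, 0.8]
width: 0.0248
```

Run:
```python
from h import *
a,S=st(); print(S['time'],S['ee_pos'],phi_of(S['eef_rot']),S['width'],S['ft_force'])
```

```text
14.7 [0.55018492 0.30336074 0.10025441] -2.033942857326546 0.024812439268652245 [-0.78110618  0.22112695  0.82076354]
```

Emit:
{"fn": "drive_tool", "kwargs": {"plan": [{"x":0,"y":0,"z":0,"rx":0,"ry":0,"rz":0,"fingers":0},{"x":0,"y":0,"z":0,"rx":0,"ry":0,"rz":0,"fingers":0},{"x":0,"y":0,"z":0,"rx":0,"ry":0,"rz":0,"fingers":0},{"x":0,"y":0,"z":-0.01,"rx":0,"ry":0,"rz":0,"fingers":0},{"x":0,"y":0,"z":-0.04,"rx":0,"ry":0,"rz":0,"fingers":0},{"x":0,"y":0,"z":-0.08,"rx":0,"ry":0,"rz":0,"fingers":0},{"x":0,"y":0,"z":-0.1,"rx":0,"ry":0,"rz":0,"fingers":0},{"x":0,"y":0,"z":-0.1,"rx":0,"ry":0,"rz":0,"fingers":0}]}}

```text
time: 15.7
ee_pos: [0.5506, 0.3036, 0.2014]
eef_rot: [0.851, 0.526, 0.001, -0.0]
ft_force: [-0.4, -0.2, -5.2]
width: 0.0135
```

Run:
```python
from h import *
a,S=st(); print(S['time'],S['ee_pos'],phi_of(S['eef_rot']),S['width'],S['ft_force'],S['torque'])
c=viewer.camera('wrist'); save(c,'w10.png'); np.savez('/tmp/w10.npz',**c)
# geometry: target for home. fixture pose
fx=(.597,-.069,-.010)
print(fixw(fx,(18,10,52)))
print(row(a,(*fixw(fx,(18,10,52))[0,:2],.2,-.01-np.pi/2)))
```

```text
15.7 [0.55062621 0.30358947 0.20136202] -2.033940413560329 0.013490549187436196 [-0.43549436 -0.16919542 -5.18950325] [-0.08745832  0.0665399  -0.02385132]
[[ 0.6150991 -0.0591805  0.052    ]]
(array([-0.2958,  0.2198,  0.0009]), array([ 0.0002, -0.0003, -0.0721]))
```

View pics/w10.png

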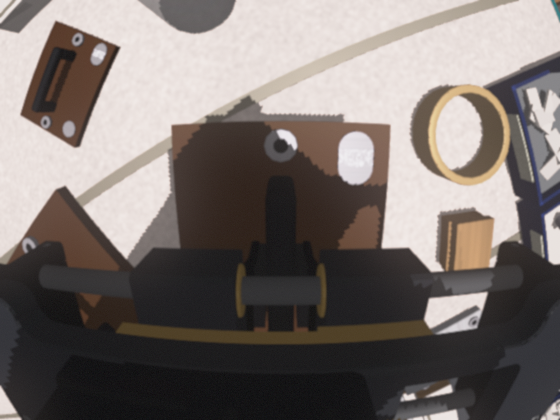

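Run:
```python
from h import *
from fitp import fitv
c=dict(np.load('/tmp/w10.npz'))
g=c['color'][100:260,160:400,::-1]
cv2.imwrite('pics/w10c.png',cv2.resize(g,None,fx=3.3,fy=3.3,interpolation=cv2.INTER_CUBIC))
z=.2014-.1003+.014; z*=1000
L=[((-62,75,z),(172,124.5)),((62,75,z),(390,125)),((0,62,z),(281,146)),((42,55,z),(356,157))]
x,r_=fitv(c,True,L,(.55,.30,-.46)); print(x,np.round(r_.reshape(-1,2),1).tolist())
for dz in(-3,3):
  L2=[((a,b,z+dz),uv) for (a,b,_),uv in L]; print(fitv(c,True,L2,(.55,.30,-.46))[0])
```

```text
[ 0.55066122  0.30182764 -0.4607751 ] [[0.4, 0.0], [-0.5, -0.1], [-0.3, -0.5], [0.4, 0.6]]
[ 0.55075129  0.30160311 -0.46065147]
[ 0.55067466  0.30186866 -0.45742458]
```

View pics/w10c.png

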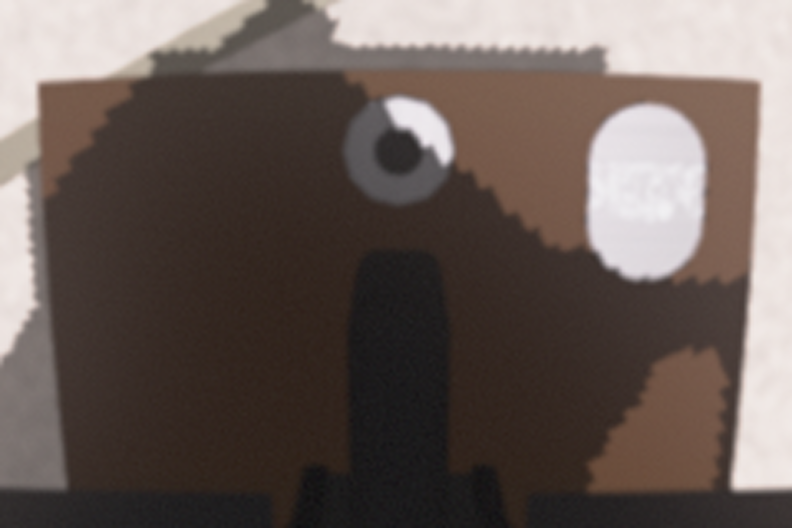

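The plate is held and lifted, and its pose in the hand is known: offset within 2 mm, yaw aligned. Now I'll carry it over the fixture.

Run:
```python
from h import *
a,S=st()
print(row(a,(.6138,-.0571,.2013,-1.580)),row(a,(.6138,-.0571,.175,-1.58)))
```

```text
(array([-0.294 ,  0.2182, -0.0016]), array([-0.0001, -0.    , -0.0722])) (array([-0.294 ,  0.2182,  0.0247]), array([-0.0001, -0.    , -0.0722]))
```

Emit:
{"fn": "drive_tool", "kwargs": {"plan": [{"x":-0.03,"y":0.022,"z":0,"rx":0,"ry":0,"rz":-0.01,"fingers":0},{"x":-0.07,"y":0.052,"z":0,"rx":0,"ry":0,"rz":-0.025,"fingers":0},{"x":-0.115,"y":0.085,"z":0,"rx":0,"ry":0,"rz":-0.04,"fingers":0},{"x":-0.16,"y":0.119,"z":0,"rx":0,"ry":0,"rz":-0.055,"fingers":0},{"x":-0.205,"y":0.152,"z":0,"rx":0,"ry":0,"rz":-0.072,"fingers":0},{"x":-0.25,"y":0.186,"z":0,"rx":0,"ry":0,"rz":-0.0722,"fingers":0},{"x":-0.28,"y":0.208,"z":0,"rx":0,"ry":0,"rz":-0.0722,"fingers":0},{"x":-0.294,"y":0.218,"z":0.01,"rx":0,"ry":0,"rz":-0.0722,"fingers":0},{"x":-0.294,"y":0.218,"z":0.022,"rx":0,"ry":0,"rz":-0.0722,"fingers":0},{"x":-0.294,"y":0.218,"z":0.024,"rx":0,"ry":0,"rz":-0.0722,"fingers":0}]}}

```text
time: 17.0
ee_pos: [0.6129, -0.0546, 0.1739]
eef_rot: [0.71, 0.705, -0.001, -0.002]
ft_force: [0.2, 0.1, -4.1]
width: 0.0131
```

Run:
```python
from h import *
a,S=st(); print(S['time'],S['ee_pos'],phi_of(S['eef_rot']),S['width'],S['ft_force'],S['torque'])
c=viewer.camera('wrist'); save(c,'w11.png'); np.savez('/tmp/w11.npz',**c)
c=viewer.camera('scene'); np.savez('/tmp/s11.npz',**c)
cv2.imwrite('pics/s11.png',cv2.resize(c['color'][190:330,210:370,::-1],None,fx=4.5,fy=4.2,interpolation=cv2.INTER_CUBIC))
c=viewer.camera('top'); np.savez('/tmp/t11.npz',**c)
cv2.imwrite('pics/t11.png',cv2.resize(c['color'][150:250,258:400,::-1],None,fx=5.5,fy=5.5,interpolation=cv2.INTER_CUBIC))
```

```text
17.0 [ 0.61293694 -0.05461822  0.1739469 ] -1.5778882571925488 0.013119240774681122 [ 0.19228187  0.08094018 -4.12464446] [ 0.03620822  0.05826396 -0.02958905]
```

View pics/w11.png

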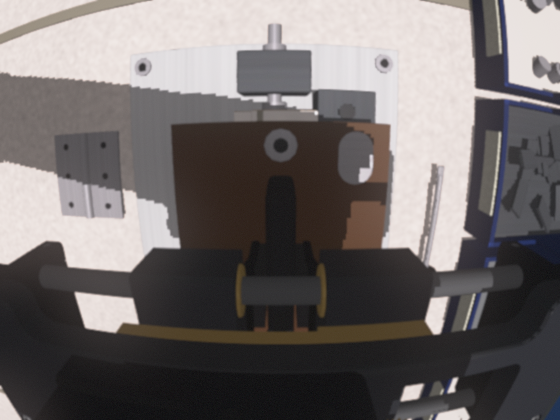

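View pics/s11.png

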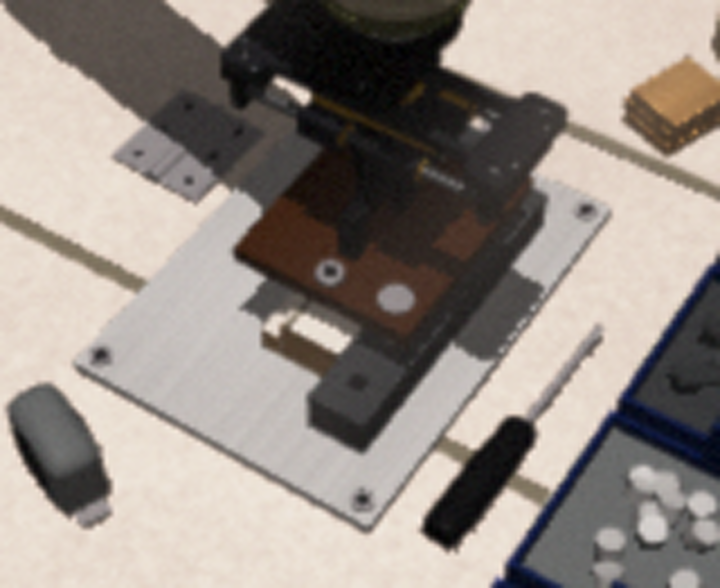

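View pics/t11.png

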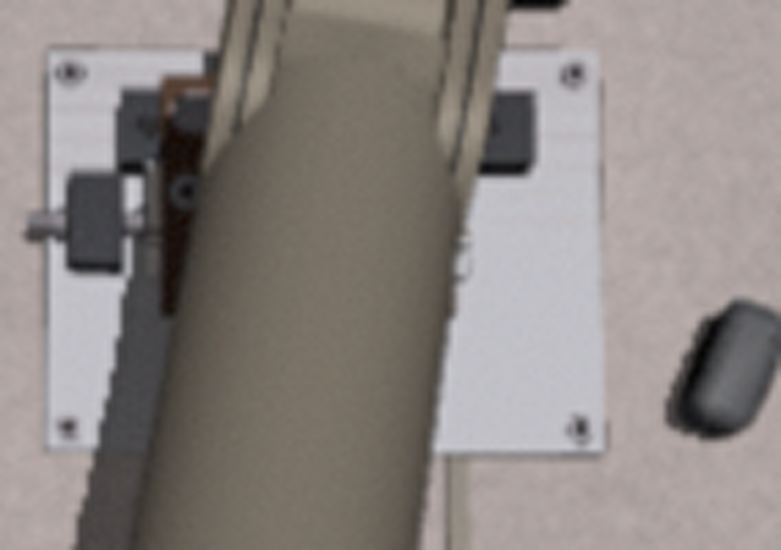

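Run:
```python
from h import *
c=dict(np.load('/tmp/w11.npz'))
g=c['color'][15:215,120:410,::-1].astype(float); g=np.clip(255*(g/255)**.6,0,255).astype(np.uint8)
cv2.imwrite('pics/w11c.png',cv2.resize(g,None,fx=2.75,fy=2.75,interpolation=cv2.INTER_CUBIC))
```

```text
(no output)
```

View pics/w11c.png

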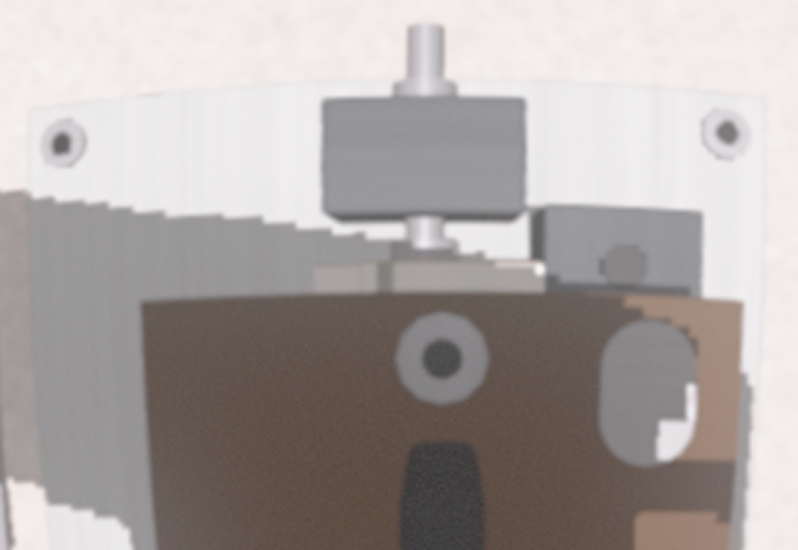

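Run:
```python
from h import *
from fitp import fitv
c=dict(np.load('/tmp/w11.npz')); f=lambda a:(a[0]/2.75+120-.3,a[1]/2.75+15-.3)
F=[((-110,150,12),(30,110)),((110,150,12),(764,96)),((-14,137,48),(323,100)),((36,137,48),(525,98)),((36,107,48),(525,212)),((-14,107,48),(323,212)),((40,110,49),(546,207)),((80,110,49),(702,212))]
x,r_=fitv(c,True,[(m,f(a)) for m,a in F],(.597,-.069,-.01)); print('fix',np.round(x,4),np.round(r_.reshape(-1,2),1).tolist())
P=[((-62,75,87.6),(142,303)),((62,75,87.6),(743,302)),((0,62,87.6),(442,358)),((42,55,87.6),(648,393))]
y,r_=fitv(c,True,[(m,f(a)) for m,a in P],(.615,-.06,-.01)); print('plate',np.round(y,4),np.round(r_.reshape(-1,2),1).tolist())
h=fixw(x,(18,10,52))[0]; print('home',h,x[2],'delta',h[:2]-y[:2],x[2]-y[2])
a,S=st(); print(S['ee_pos'],phi_of(S['eef_rot']))
```

```text
fix [ 0.5972 -0.0693 -0.0063] [[1.1, -0.1], [-0.6, 0.2], [0.6, -0.6], [-0.6, -0.4], [-0.6, 1.0], [0.6, 1.2], [0.4, -0.8], [-0.7, -0.1]]
plate [ 0.613  -0.0563 -0.0034] [[0.2, -0.0], [-0.2, -0.2], [-0.1, -0.1], [0.0, 0.3]]
home [ 0.61524352 -0.0594337   0.052     ] -0.006263727671957573 delta [ 0.00222503 -0.00312005] -0.00288352557392812
[ 0.6138713  -0.05529771  0.17598378] -1.578049636603408
```

Emit:
{"fn": "drive_tool", "kwargs": {"plan": [{"x":-0.001,"y":0.0013,"z":0,"rx":0,"ry":0,"rz":0.0004,"fingers":0},{"x":-0.001,"y":0.0013,"z":0,"rx":0,"ry":0,"rz":0.0004,"fingers":0},{"x":-0.001,"y":0.0013,"z":0,"rx":0,"ry":0,"rz":0.0004,"fingers":0}]}}

```text
time: 17.52
ee_pos: [0.6152, -0.058, 0.1765]
eef_rot: [0.711, 0.703, 0.0, 0.0]
ft_force: [-0.4, 0.1, -4.5]
width: 0.0134
```

Run:
```python
from h import *
for i in range(2):
  a,S=st(); print(S['time'],S['ee_pos'],phi_of(S['eef_rot']),S['ft_force'])
  c=viewer.camera('wrist')
```

```text
17.525 [ 0.61522806 -0.05802014  0.17646052] -1.5828017416966231 [-0.36571896  0.08816044 -4.47588833]
17.575 [ 0.61520512 -0.05804319  0.17639464] -1.5828284035212785 [-0.61739705  0.44048437 -5.18759763]
```

Emit:
{"fn": "drive_tool", "kwargs": {"plan": [{"x":0,"y":0,"z":0.006,"rx":0,"ry":0,"rz":0,"fingers":0},{"x":0,"y":0,"z":0.011,"rx":0,"ry":0,"rz":0,"fingers":0},{"x":0,"y":0,"z":0.014,"rx":0,"ry":0,"rz":0,"fingers":0},{"x":0,"y":0,"z":0.016,"rx":0,"ry":0,"rz":0,"fingers":0}]}}

```text
time: 18.12
ee_pos: [0.6151, -0.0581, 0.1599]
eef_rot: [0.711, 0.703, -0.0, -0.0]
ft_force: [0.3, -0.4, -3.8]
width: 0.0136
```

Emit:
{"fn": "drive_tool", "kwargs": {"plan": [{"x":0,"y":0,"z":0.001,"rx":0,"ry":0,"rz":0,"fingers":0},{"x":0,"y":0,"z":0.002,"rx":0,"ry":0,"rz":0,"fingers":0}]}}

```text
time: 18.38
ee_pos: [0.6152, -0.0581, 0.1583]
eef_rot: [0.711, 0.703, 0.0, 0.0]
ft_force: [-0.2, -0.2, -4.6]
width: 0.0133
```

Emit:
{"fn": "drive_tool", "kwargs": {"plan": [{"x":0,"y":0,"z":0.001,"rx":0,"ry":0,"rz":0,"fingers":0},{"x":0,"y":0,"z":0.002,"rx":0,"ry":0,"rz":0,"fingers":0}]}}

```text
time: 18.62
ee_pos: [0.6152, -0.0581, 0.1562]
eef_rot: [0.711, 0.703, 0.0, -0.0]
ft_force: [-0.1, 0.9, -4.5]
width: 0.0133
```

Emit:
{"fn": "drive_tool", "kwargs": {"plan": [{"x":0,"y":0,"z":0.001,"rx":0,"ry":0,"rz":0,"fingers":0},{"x":0,"y":0,"z":0.002,"rx":0,"ry":0,"rz":0,"fingers":0}]}}

```text
time: 18.88
ee_pos: [0.6151, -0.0581, 0.1542]
eef_rot: [0.711, 0.703, 0.0, -0.0]
ft_force: [-0.5, -0.8, -4.7]
width: 0.0135
```

Emit:
{"fn": "drive_tool", "kwargs": {"plan": [{"x":0,"y":0,"z":0.001,"rx":0,"ry":0,"rz":0,"fingers":0},{"x":0,"y":0,"z":0.002,"rx":0,"ry":0,"rz":0,"fingers":0}]}}

```text
time: 19.12
ee_pos: [0.6152, -0.0581, 0.1522]
eef_rot: [0.711, 0.703, 0.0, -0.0]
ft_force: [-0.4, -0.2, 5.1]
width: 0.013
```

Run:
```python
from h import *
a,S=st(); print(S['time'],S['ee_pos'],phi_of(S['eef_rot']),S['width'],S['ft_force'],S['torque'])
c=viewer.camera('wrist'); np.savez('/tmp/w12.npz',**c)
g=c['color'][15:215,120:410,::-1].astype(float); g=np.clip(255*(g/255)**.6,0,255).astype(np.uint8)
cv2.imwrite('pics/w12c.png',cv2.resize(g,None,fx=2.75,fy=2.75,interpolation=cv2.INTER_CUBIC))
c=viewer.camera('scene'); np.savez('/tmp/s12.npz',**c)
cv2.imwrite('pics/s12.png',cv2.resize(c['color'][190:330,210:370,::-1],None,fx=4.5,fy=4.2,interpolation=cv2.INTER_CUBIC))
```

```text
19.125 [ 0.61515703 -0.05805401  0.15221535] -1.5828273054373583 0.013041997829134558 [-0.36893215 -0.18390477  5.11433436] [-0.09858488  0.36617137 -0.00208703]
```

View pics/s12.png

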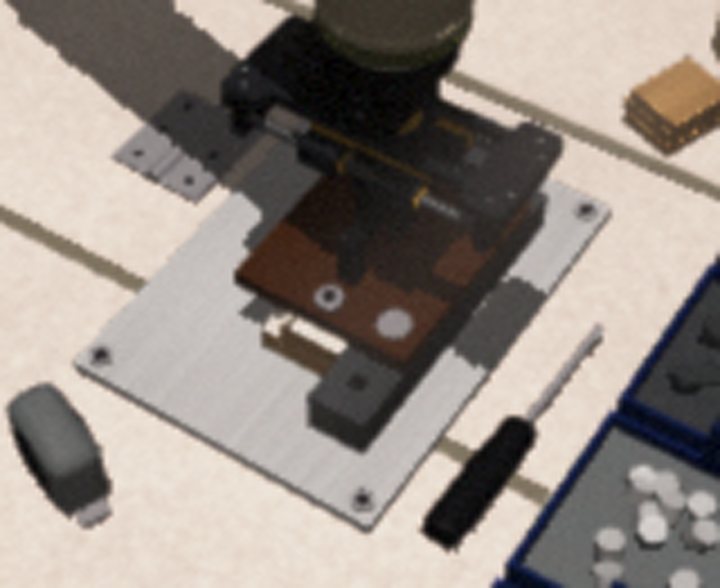

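View pics/w12c.png

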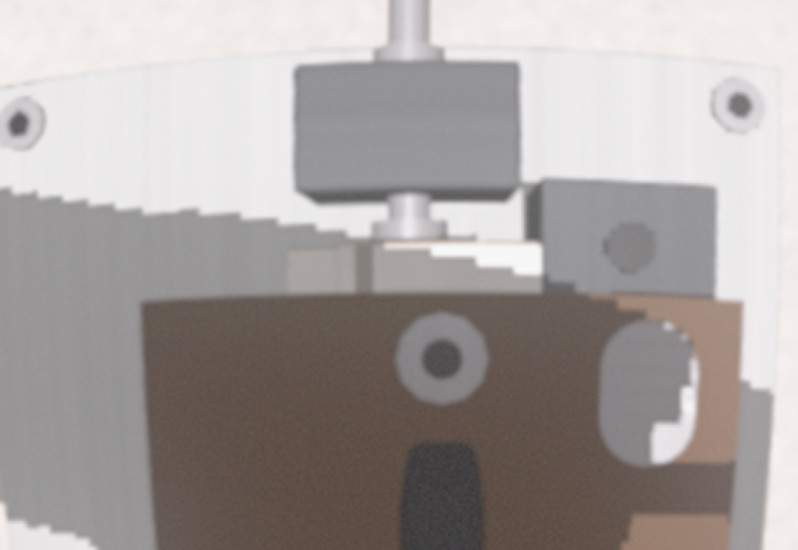

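Contact comes at TCP z 0.1522, which puts the plate's underside at 51.9 mm. That is 10 mm below the pin tips, so the pins must be in the bores. I'll check its pose against the fixture before pressing harder.

Run:
```python
from h import *
from fitp import fitv
c=dict(np.load('/tmp/w12.npz')); f=lambda a:(a[0]/2.75+120-.3,a[1]/2.75+15-.3)
F=[((110,150,12),(780,68)),((-14,137,48),(296,66)),((36,137,48),(519,64)),((36,107,48),(519,187)),((-14,107,48),(296,186)),((40,110,49),(543,180)),((80,110,49),(716,186))]
x,r_=fitv(c,True,[(m,f(a)) for m,a in F],(.597,-.069,-.01)); print('fix',np.round(x,4),np.round(r_.reshape(-1,2),1).tolist())
P=[((-62,75,66),(142,303)),((62,75,66),(743,302)),((0,62,66),(442,358)),((42,55,66),(648,393))]
y,r_=fitv(c,True,[(m,f(a)) for m,a in P],(.615,-.06,-.01)); print('plate',np.round(y,4),np.round(r_.reshape(-1,2),1).tolist())
h=fixw(x,(18,10,52))[0]; print('home',h,x[2],'delta',h[:2]-y[:2],x[2]-y[2])
for u,v in [(-62,75),(62,75),(42,55)]: pass
C=c['depth']; print('profile end gap to screw: see px')
```

```text
fix [ 0.5965 -0.069  -0.011 ] [[-0.2, -0.0], [0.7, -0.8], [-0.6, -1.0], [-0.6, 0.9], [0.9, 1.6], [0.5, -0.5], [-0.5, 0.3]]
plate [ 0.6156 -0.0598 -0.0085] [[0.3, -0.0], [-0.2, -0.2], [-0.1, -0.0], [-0.0, 0.3]]
home [ 0.61464039 -0.05923459  0.052     ] -0.01098471404663487 delta [-0.00091196  0.00059499] -0.002504786663165153
profile end gap to screw: see px
```

Emit:
{"fn": "drive_tool", "kwargs": {"plan": [{"x":0,"y":0,"z":0.0003,"rx":0,"ry":0,"rz":0,"fingers":0},{"x":0,"y":0,"z":0.0003,"rx":0,"ry":0,"rz":0,"fingers":0}]}}

```text
time: 19.48
ee_pos: [0.6152, -0.0581, 0.1522]
eef_rot: [0.711, 0.703, 0.0, 0.0]
ft_force: [-1.5, -0.0, 0.4]
width: 0.0133
```

Emit:
{"fn": "drive_tool", "kwargs": {"plan": [{"x":0,"y":0,"z":0.0007,"rx":0,"ry":0,"rz":0,"fingers":0},{"x":0,"y":0,"z":0.0007,"rx":0,"ry":0,"rz":0,"fingers":0},{"x":0,"y":0,"z":0.0007,"rx":0,"ry":0,"rz":0,"fingers":0}]}}

```text
time: 19.85
ee_pos: [0.6152, -0.0581, 0.1522]
eef_rot: [0.711, 0.703, 0.0, -0.0]
ft_force: [-4.8, 1.3, 8.0]
width: 0.0133
```

Run:
```python
from h import *
for i in range(4):
  a,S=st(); print(S['time'],S['ee_pos'],phi_of(S['eef_rot']),S['ft_force'],S['torque'])
  c=viewer.camera('wrist')
```

```text
19.85 [ 0.61522272 -0.05808738  0.15218788] -1.5829263916999576 [-4.76055297  1.26236292  7.99556756] [0.1193728  1.15443332 0.00191853]
19.9 [ 0.61523628 -0.05808439  0.15217203] -1.582905703641872 [-4.78490704 -0.02741566  7.41549604] [ 0.072766    1.21645099 -0.04016479]
19.95 [ 0.61523213 -0.05810935  0.15219148] -1.5829197680929608 [-5.31785986  2.03272333  7.76778297] [0.07849829 1.25504182 0.00135789]
20.0 [ 0.61520884 -0.05810454  0.1521658 ] -1.5828735459875833 [-5.41096658 -0.06214815  7.44473171] [ 0.08508975  1.18530634 -0.02376265]
```

Fx is −5 N, so a bore is leaning on a pin. The vision check also put the plate 0.9 mm too far in +x. I'll ease it back by that much.

Emit:
{"fn": "drive_tool", "kwargs": {"plan": [{"x":0,"y":-0.0008,"z":0,"rx":0,"ry":0,"rz":0,"fingers":0},{"x":0,"y":-0.0008,"z":0,"rx":0,"ry":0,"rz":0,"fingers":0},{"x":0,"y":-0.0008,"z":0,"rx":0,"ry":0,"rz":0,"fingers":0}]}}

```text
time: 20.42
ee_pos: [0.6151, -0.0581, 0.1522]
eef_rot: [0.711, 0.703, 0.001, 0.001]
ft_force: [-0.4, 0.1, 6.2]
width: 0.0131
```

Run:
```python
from h import *
for i in range(3):
  a,S=st(); print(S['time'],S['ee_pos'],phi_of(S['eef_rot']),np.round(R.from_quat(S['eef_rot']).apply([0,0,1]),4),S['ft_force'],S['torque'])
  c=viewer.camera('wrist')
```

```text
20.425 [ 0.61509981 -0.05808158  0.15216702] -1.582781574957146 [ 2.1e-03  2.0e-04 -1.0e+00] [-0.39604566  0.1381311   6.18055835] [0.01638192 0.20133592 0.04075733]
20.475 [ 0.61507516 -0.05807247  0.15218323] -1.5827835446940057 [ 2.1e-03  2.0e-04 -1.0e+00] [-0.0305263   0.78757219  6.5211427 ] [-0.05922977  0.27167906 -0.00520832]
20.525 [ 0.61509188 -0.05807482  0.15216422] -1.582721174969387 [ 2.e-03  2.e-04 -1.e+00] [-1.05272892  0.39551277  6.82873186] [0.00132826 0.29922469 0.0249435 ]
```

Emit:
{"fn": "drive_tool", "kwargs": {"plan": [{"x":0,"y":0,"z":0.0005,"rx":0,"ry":0,"rz":0,"fingers":0},{"x":0,"y":0,"z":0.001,"rx":0,"ry":0,"rz":0,"fingers":0},{"x":0,"y":0,"z":0.001,"rx":0,"ry":0,"rz":0,"fingers":0},{"x":0,"y":0,"z":0.001,"rx":0,"ry":0,"rz":0,"fingers":0}]}}

```text
time: 21.08
ee_pos: [0.6151, -0.0581, 0.1521]
eef_rot: [0.711, 0.703, 0.001, 0.001]
ft_force: [-5.4, 2.2, 14.8]
width: 0.0133
```

Run:
```python
from h import *
for i in range(3):
  a,S=st(); print(S['time'],S['ee_pos'],np.round(R.from_quat(S['eef_rot']).apply([0,0,1]),4),S['ft_force'],S['torque'],S['width'])
  c=viewer.camera('scene')
cv2.imwrite('pics/s13.png',cv2.resize(c['color'][200:310,220:360,::-1],None,fx=5.5,fy=5.2,interpolation=cv2.INTER_CUBIC))
c=viewer.camera('wrist'); np.savez('/tmp/w13.npz',**c)
g=c['color'][15:215,120:410,::-1].astype(float); g=np.clip(255*(g/255)**.6,0,255).astype(np.uint8)
cv2.imwrite('pics/w13c.png',cv2.resize(g,None,fx=2.75,fy=2.75,interpolation=cv2.INTER_CUBIC))
```

```text
21.075 [ 0.61508147 -0.05807263  0.15211204] [ 2.2e-03  7.0e-04 -1.0e+00] [-5.35399924  2.17074889 14.80140278] [ 0.1749926   1.25126251 -0.00716143] 0.013311793447075643
21.125 [ 0.61509113 -0.05810643  0.15212735] [ 2.2e-03  7.0e-04 -1.0e+00] [-4.88188555  1.1793482  15.56476323] [ 0.18857037  1.22958607 -0.06541867] 0.013112355460742315
21.175 [ 0.61508316 -0.05809546  0.15210479] [ 2.2e-03  7.0e-04 -1.0e+00] [-5.2678853   0.71889583 16.29216018] [ 0.16620128  1.21288068 -0.0137044 ] 0.013381086996129122
```

View pics/s13.png

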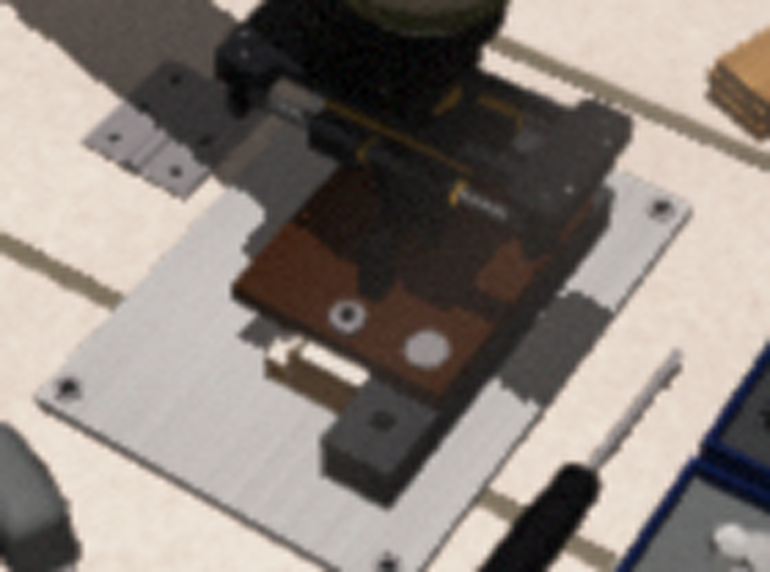

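View pics/w13c.png

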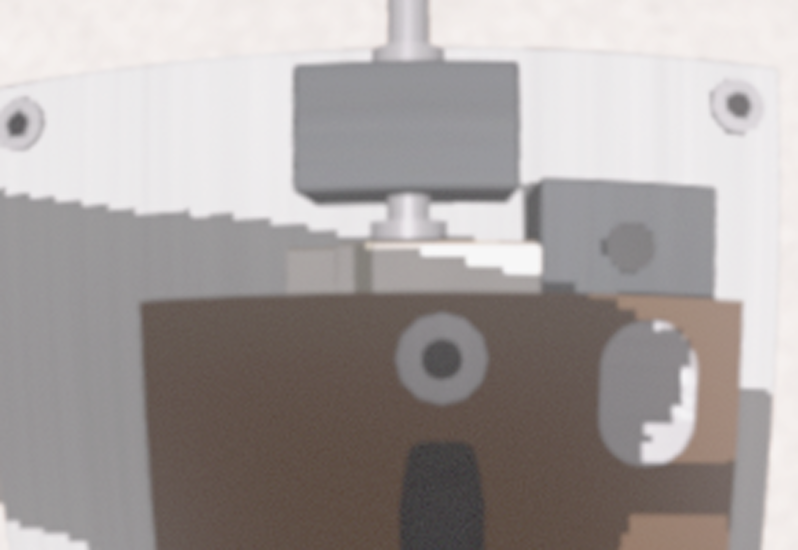

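Emit:
{"fn": "drive_tool", "kwargs": {"plan": [{"x":0,"y":-0.0006,"z":0,"rx":0,"ry":0,"rz":0,"fingers":0},{"x":0,"y":-0.0006,"z":0,"rx":0,"ry":0,"rz":0,"fingers":0},{"x":0,"y":-0.0006,"z":0,"rx":0,"ry":0,"rz":0,"fingers":0},{"x":0,"y":-0.0006,"z":0,"rx":0,"ry":0,"rz":0,"fingers":0}]}}

```text
time: 21.78
ee_pos: [0.615, -0.0581, 0.1521]
eef_rot: [0.711, 0.703, 0.001, 0.001]
ft_force: [-2.0, 1.7, 12.7]
width: 0.0131
```

Run:
```python
from h import *
for i in range(5):
  a,S=st(); print(S['time'],S['ee_pos'],np.round(R.from_quat(S['eef_rot']).apply([0,0,1]),4),S['ft_force'],S['torque'],S['width'])
  c=viewer.camera('scene')
```

```text
21.775 [ 0.61499656 -0.05810959  0.15212658] [ 3.5e-03  4.0e-04 -1.0e+00] [-1.99913298  1.7277656  12.72543686] [0.13935826 0.52747271 0.00180738] 0.013057317014393452
21.825 [ 0.61500943 -0.05809584  0.15214975] [ 3.5e-03  4.0e-04 -1.0e+00] [-1.54219718  1.28323999 12.57384024] [ 0.03826481  0.51345872 -0.0354997 ] 0.013424865263637467
21.875 [ 0.61501158 -0.05807366  0.15216763] [ 3.6e-03  5.0e-04 -1.0e+00] [-2.34215947  0.34446116 12.78396685] [0.08893558 0.54477723 0.00563314] 0.013699528682708729
21.925 [ 0.615012   -0.05809758  0.15213844] [ 3.6e-03  5.0e-04 -1.0e+00] [-2.15004015  1.25493504 12.87464622] [ 0.12313819  0.54749776 -0.04467707] 0.013316616233299529
21.975 [ 0.61501364 -0.0580817   0.15215941] [ 3.6e-03  4.0e-04 -1.0e+00] [-1.9387644   0.77770199 11.72109569] [0.10700549 0.51802542 0.03074921] 0.013217985029261395
```

Emit:
{"fn": "drive_tool", "kwargs": {"plan": [{"x":0,"y":0,"z":0.0004,"rx":0.0004,"ry":0,"rz":0,"fingers":0},{"x":0,"y":0,"z":0.0004,"rx":0.0004,"ry":0,"rz":0,"fingers":0},{"x":0,"y":0,"z":0.0004,"rx":0.0004,"ry":0,"rz":0,"fingers":0},{"x":0,"y":0,"z":0.0004,"rx":0.0004,"ry":0,"rz":0,"fingers":0}]}}

```text
time: 22.52
ee_pos: [0.6151, -0.0581, 0.1521]
eef_rot: [0.711, 0.703, 0.001, 0.0]
ft_force: [-2.6, 1.5, 15.5]
width: 0.0135
```

Run:
```python
from h import *
for i in range(5):
  a,S=st(); print(S['time'],S['ee_pos'],np.round(R.from_quat(S['eef_rot']).apply([0,0,1]),4),S['ft_force'],S['torque'],S['width'])
  c=viewer.camera('top')
```

```text
22.525 [ 0.61512776 -0.05811435  0.15212128] [ 1.4e-03  6.0e-04 -1.0e+00] [-2.61353139  1.46064598 15.5342519 ] [0.13931241 0.78272798 0.00154156] 0.013513568371208245
22.575 [ 0.61511748 -0.05810153  0.15212439] [ 1.4e-03  6.0e-04 -1.0e+00] [-2.03521876  0.16729751 15.23128476] [ 0.10675798  0.74633141 -0.01328601] 0.013352153232414544
22.625 [ 0.61514593 -0.05811537  0.15213788] [ 1.4e-03  6.0e-04 -1.0e+00] [-3.196607    1.40422744 15.65434036] [ 0.06047611  0.70190394 -0.00418812] 0.01318468322243238
22.675 [ 0.61511906 -0.05807875  0.1521175 ] [ 1.4e-03  6.0e-04 -1.0e+00] [-3.83004965  1.63873123 14.82220797] [0.10335978 0.77161325 0.0302177 ] 0.013554651280853645
22.725 [ 0.61511389 -0.05809823  0.15210561] [ 1.4e-03  6.0e-04 -1.0e+00] [-3.22264339  0.26068037 15.70748988] [0.14276828 0.76062706 0.00368729] 0.013314821714515363
```

The push is steady at about 15.5 N, the tool is flat to about 0.001 rad, and the plate is at home height. Handing in.

```bash
python3 -c "
from bench import workorder
print(workorder.close_job())"
```

```text
the job is handed in; nothing more can be done
None
```

The job is handed in after about 23 s of the 67 s allowed. The plate is down over both pins, still gripped and pressed with about 15.5 N.

**Profile:** I pushed it against the fence, then against the stop screw, then against the fence again. Contact showed clearly in the forces each time, and the fence contact repeated within 1 mm. In the pictures it touches both the fence and the screw head.

**Plate:** I picked up the middle-sized plate, which measured 122 × 151 mm. It went over the pins without any searching. Its underside stopped at about 51.9 mm against the 52 mm expected, which is 10 mm below the pin tips.

**Last checks:**
- **Press:** about 15.5 N on the wrist sensor. With the plate's own weight of about 4.5 N, the profile carries about 20 N.
- **Flatness:** the tool is within about 0.0015 rad of vertical and its height is not changing.
- **Fit to the fixture:** the camera put the plate within 1 mm and 0.003 rad of home.

**Not perfect:**
- A side force of about 3 N in x remains. It could be a bore touching a pin or friction on the profile.
- I did not nudge the plate sideways to confirm the pins trap it. The seating is judged from its height and the camera check.
- The finger position at the stop screw was 4 to 5 mm past where I expected contact. Thinner fingertips than I assumed would explain it, and the picture showed contact.

I touched nothing else on the bench.

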